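# Rebuild the arrester in a locked surge-protector box

## Robot

A 6-joint arm with a two-finger parallel gripper is mounted at the origin on the work surface. World frame = base frame: x ahead of the robot, y to its left, z up, the work surface at z = 0. Lengths are in m, angles in degrees, forces in N, time in s.
With the tool pointing down it reaches from about 0.4 to 0.825 m from the base axis. Payload 7 kg.
Tool frame: the origin (TCP) lies midway between the tips of the shut fingers; the grasp point (between the pads) lies 19 mm behind it (ctrl.grip_point_offset is the distance from the TCP to the grasp point, in m); x points along the fingers, y is the direction in which the jaws open and shut, and the axes are right-handed (so a half turn about x gives the same grasp; the last joint's range is limited). The gripper opens to 88 mm and grips with 3 to 60 N. Pads are 19 mm wide; open, the fingers measure 130 mm over their backs; the gripper's body (78 mm by 193 mm) begins 47 mm behind the grasp point.
Start: joints at [82.111, 20.546, 0.682, 0, -70.136, -16.507], TCP at [0.279, 0.615, 0.227] pointing down, gripper open.
Joint ranges: [-176.03, 176.03], [-82.01, 121.73], [-58.28, 71.71], [-173.87, 95.51], [-174.79, -0.11], [-173.66, 173.66]. Speed limits (degrees/s): [136.94, 136.94, 172.46, 180, 180, 180].

## Interface

Orientations are given as [roll, pitch, yaw] about the fixed x, y, z axes, in that order (R = Rz(yaw) Ry(pitch) Rx(roll)).
In Python, from plant import ctrl gives the robot as it stands.
- The arm moves only by the tool drive_tool, never from a script. Its argument "plan" is a list of rows, each a list of 3 entries, a list of its own where there are three numbers: the shift along the tool's x, y, z in m, then the turn, a rotation vector about the tool's x, y, z in degrees, then the opening, from 0 (shut) to 1 (fully open). In form: [[[dx, dy, dz], [wx, wy, wz], grip], ...]. A call has 1 to 20 rows; each row is the pose to reach, as a shift and turn from the pose measured when the call began, along the tool's axes at that moment; what a row does not reach only later rows make up. A row lasts 1/12 s, in which the tool goes at most 41.7 mm and 7.16 degrees, less where a joint would pass 70% of its speed; a pose out of reach is approached as far as the arm can. A call with a gripper value outside its range is refused whole. The fingers move at their own pace and stop on an object; the grip force is fixed at half the most. Time passes only in rows, so rows that repeat a pose let the fingers close. It gives the time, the measured TCP pose, the force and the opening at its end, in the units of the state.
- ctrl.get_obs(): the state, without advancing time (a new reading comes with each control period).
- ctrl.snapshot(name): name is "scene" or "top" or "wrist"; returns the picture (384x512x3 uint8, blue, green, red); there is no depth.
- ctrl.get_calibration(name): a dict with "fx", "fy", "cx", "cy" (pixels), "R" (3x3) and "t" (3): a world point X has camera coordinates R X + t. Camera axes: x right, y down, z forward; pixel columns grow to the right and rows downward; lengths in m; the calibration is good to about 2 mm. A picture is of the moment at which its call begins: read the wrist's pose just before it. get_calibration takes no time and is no camera call; for the wrist camera it gives the pose at the moment of the call.
- ctrl.close_job(): hands the job in, once; it reports no verdict.
Trained networks look in the newest picture that a camera, given by its name, has taken for a name from the list of things; names that differ only in an ending like _2 or _b are one class to them, and where a whole thing is asked for, a point or a joint stands for the part that bears it (a point fixed in the world has none). Each returns a list of dicts, best first, with "confidence" (0 to 1); they miss things now and then, are a little off and sometimes report something else, mostly with a low value. They report only what shows in the picture. A call takes as long as a camera call. They do not tell look-alikes from the thing itself.
- ctrl.cut_out(camera, name): "pixels" (384x512 bool, what is visible of it) and "pixel" ([column, row] in pixels, amid what is visible of it).
- ctrl.landmark_of(camera, name): "pixel" ([column, row] in pixels: a listed point, or the origin of a listed thing).
The state is a dict: "clock": time; "joint_pos": joint angles; "qvel": joint speeds; "tau": joint torques, N m; "tool_pos": TCP position; "orientation": TCP orientation; "force": force on the tool from outside, world axes, zero at the start; "moment": the same for the moment, N m; "opening": finger opening in m.
Only numpy, scipy, OpenCV 4.12 (cv2) and the standard library are available. Lean on these libraries where they do the work, as an engineer would, in place of code of your own. Each camera call takes 0.05 s, during which the arm holds its last target. There are 200 camera calls.

## Task

Take the key from its wooden stand, push it fully home in the lock of the grey surge-protector box, turn it a quarter turn clockwise to draw the bolt, and slide the cover fully open. Build the arrester squarely between the four guide posts inside: the ribbed insulator first, then every plain disc on the bench (there are one to three), then the knobbed cap on top, knob up. Then slide the cover fully shut, turn the key back to lock it, and put the key back fully down in its stand; leave everything else on the bench where it is.

Things in the scene. Friction and masses are not known exactly. Their poses are not given: they have to be found in the camera images.
- key_bow (a point): centre of the key's black bow (handle), a flat block 10 (x) x 30 (y) x 34 (z) mm, gripped across its 10 mm. The key stands upright, z up; both ways round are alike. Below the bow: a steel collar 10 x 22 x 6 mm, then a steel blade 5 (x) x 16 (y) x 22 mm long, whose end lies 45 mm below this point. 60 g.
- key_tip (a point): centre of the end of the key's blade (same axes as the key); the blade's shoulder is 22 mm above it
- stand_mouth (a point): centre of the top of the key's wooden stand (fixed block 50 x 60 x 26 mm), at the mouth of its slot, 8 (x) x 19 (y) mm and 24 mm deep, that holds the key loosely; x and y are the stand's. The key stands in it at the start with its collar on the stand's top.
- lock_mouth (a point): centre of the top face (94 mm above the bench) of the brass lock plug on the box's deck. Axes are the box's: z up, the cover opens along -y. Keyway 7 x 18 mm, 28 mm deep, 2 mm chamfer; with the plug at 0 its long side lies along y. The key is home when its collar rests on the plug; let go, it stays standing there. A rim 1 mm high frames the plug 19 mm from its axis.
- lock_plug (a joint): turn of the lock plug in rad, clockwise seen from above: 0 locked, 1.57 unlocked (hard stops at both ends); it starts between 0 and 0.08. It stays where it is left (friction 0.06 N m); the key has about 0.13 rad of play in it. The hidden bolt is drawn clear by 1.25 rad, and can be thrown again only with the cover shut to within 3 mm.
- cover (a joint): how far the flat aluminium cover has slid open along -y of the box, in m: 0 shut, 0.205 fully open, hard stops at both ends. Locked by the bolt at first. Friction about 2 N; it stays where it is left.
- cover_grip (a point): centre of the black bar handle on the cover, 80 (x) x 12 (y) x 34 (z) mm, gripped across its 12 mm; the cover's top is 92 mm above the bench. It moves with the cover; axes are the box's. The open cover leaves the well free from 95 mm on the -y side of the seat to the lock deck, 106 mm on its +y side (the lock's axis is 136 mm from the seat's).
- pocket_seat (a point): centre of the seat inside the box, 22 mm above the bench: round, diameter 40 mm, between four posts of diameter 8 mm that stand 27.5 mm from the centre at 45 degrees to the box's x and y (the axes here) and rise 50 mm above it. 47 mm between them for parts of 44 mm; gaps of 31 mm for fingers along x and y. The well is 200 mm wide in x; its rim is 66 mm above the seat.
- insulator_mid (a point): centre of the white ribbed ceramic insulator, a cylinder of diameter 44 mm, 24 mm high, upright, 90 g (more or less)
- disc1_mid (a point): centre of a plain aluminium disc, diameter 44 mm, 8 mm thick, lying flat; about 40 g. May be absent
- disc2_mid (a point): a second such disc, may be absent
- disc3_mid (a point): a third such disc, may be absent
- cap_mid (a point): centre of the brass cap (half-way up its 16 mm): a flange of diameter 44 mm, 5 mm thick, with a knob of diameter 16 mm, 11 mm high, on top; z is up, towards the knob; about 60 g
- tape: roll of black tape lying flat among the parts, a ring of outer diameter 56, inner 32 mm, 18 mm high, origin at its underside; leave alone
- screwdriver: screwdriver lying on the bench; leave alone
- pliers: pliers with orange handles lying on the bench; leave alone
- radio: black hand-held radio lying on the bench; leave alone
Not all that is in view belongs to the job. What is shaped like the part that bears disc2_mid but yellow is not meant. Leave any purple look-alike of the part that bears disc3_mid alone.

How it is judged:
By the outcome, as a careful person would: the job done as asked, in the order asked, and still so for the second after the job is handed in, with the robot touching nothing.
Of disc1, disc2, disc3 only 1 to 3 are there at a start; the rules pass over those that are not, and their reading is None.
At some moment in a run one of insulator, disc1, disc2, disc3, cap may be knocked a few centimetres aside while the robot is not near it.
It also fails if it takes over 210 s, if anything falls off the work surface, if the arm or the gripper's body presses on something with over 40 N, if the wrist force passes 120 N, or if a joint passes its speed limit or range.

## Working session

There is one attempt and no reset: what is moved stays moved. The work goes in short steps, Python scripts to look and compute and a tool call to move; the robot and the scene stay as the last step left them, time stands still between calls to the robot, and variables do not carry over. Pictures are saved under pics/ and viewed, about 12 in all and at most 16, crops included, and the job is handed in when it is done.

Besides the shell and the picture viewer there is one more tool, called as name(argument=value, ...), one argument or row to a line, values as JSON. drive_tool: Moves the arm, as the interface text tells. Its arguments: {"type":"object","properties":{"plan":{"type":"array","items":{"type":"array"}}},"required":["plan"]}

```bash
ls; mkdir -p pics
cat > h.py <<'E'
import numpy as np, cv2
from scipy.spatial.transform import Rotation as Ro
from plant import ctrl
def obs():
    o=ctrl.get_obs(); return o
def ray(cam,px,z,cal=None):
    c=cal or ctrl.get_calibration(cam); R=np.array(c["R"]);t=np.array(c["t"])
    d=R.T@np.array([(px[0]-c["cx"])/c["fx"],(px[1]-c["cy"])/c["fy"],1]); o=-R.T@t
    return o+d*(z-o[2])/d[2]
def tri(obsl):
    A=[];b=[]
    for c,px in obsl:
        R=np.array(c["R"]);t=np.array(c["t"]);d=R.T@np.array([(px[0]-c["cx"])/c["fx"],(px[1]-c["cy"])/c["fy"],1]);d/=np.linalg.norm(d);o=-R.T@t
        P=np.eye(3)-np.outer(d,d);A.append(P);b.append(P@o)
    return np.linalg.lstsq(np.vstack(A),np.hstack(b),rcond=None)[0]
def proj(cam,X):
    c=ctrl.get_calibration(cam);p=np.array(c["R"])@X+np.array(c["t"]);return [c["fx"]*p[0]/p[2]+c["cx"],c["fy"]*p[1]/p[2]+c["cy"]]
E
python3 - <<'E'
from h import *
o=obs();print({k:np.round(v,3).tolist() for k,v in o.items()})
ims=[]
Z=dict(key_bow=.069,stand_mouth=.026,lock_mouth=.094,cover_grip=.11,insulator_mid=.012,disc1_mid=.004,disc2_mid=.004,disc3_mid=.004,cap_mid=.008,tape=0,screwdriver=.01,pliers=.01,radio=.015)
for cam in ["top","scene"]:
    im=ctrl.snapshot(cam);cv2.imwrite(f"pics/{cam}0.png",im)
    c=ctrl.get_calibration(cam);print(cam,c["fx"],np.round(-np.array(c["R"]).T@c["t"],3),np.round(c["R"],2).tolist())
    for n,z in Z.items():
        print(n,[(round(d["confidence"],2),np.round(d["pixel"]).tolist(),np.round(ray(cam,d["pixel"],z)[:2],3).tolist()) for d in ctrl.landmark_of(cam,n)[:5]])
E
```

```text
pics
{'clock': 0.0, 'joint_pos': [82.109, 20.592, 0.634, -0.02, -70.135, -16.507], 'qvel': [-0.02, -0.142, 0.056, -0.072, 0.033, 0.031], 'tau': [-0.001, -58.272, 29.306, 6.997, 0.007, -0.0], 'tool_pos': [0.279, 0.614, 0.226], 'orientation': [94.858, 89.905, -109.546], 'force': [0.173, 0.007, 0.102], 'moment': [-0.01, 0.014, -0.016], 'opening': 0.088}
top 396.87913916634295 [0.383 0.111 1.126] [[0.01, -1.0, -0.0], [-0.98, -0.01, -0.21], [0.21, 0.01, -0.98]]
key_bow [(0.44, [244.0, 256.0], [0.424, 0.141])]
stand_mouth [(0.71, [290.0, 212.0], [0.549, 0.015]), (0.63, [245.0, 258.0], [0.421, 0.139])]
lock_mouth [(0.72, [289.0, 212.0], [0.538, 0.022]), (0.71, [227.0, 204.0], [0.558, 0.185]), (0.56, [153.0, 237.0], [0.467, 0.376])]
cover_grip [(0.93, [336.0, 208.0], [0.546, -0.097])]
insulator_mid [(0.64, [337.0, 210.0], [0.559, -0.12]), (0.49, [154.0, 235.0], [0.479, 0.394])]
disc1_mid []
disc2_mid [(0.54, [172.0, 162.0], [0.695, 0.358]), (0.49, [205.0, 234.0], [0.486, 0.253]), (0.48, [186.0, 196.0], [0.594, 0.31])]
disc3_mid [(0.75, [219.0, 180.0], [0.643, 0.219]), (0.46, [254.0, 187.0], 
[... 687 characters left out ...]
ip [(0.73, [228.0, 153.0], [0.55, -0.085])]
insulator_mid [(0.71, [368.0, 239.0], [0.481, 0.395]), (0.68, [253.0, 170.0], [0.448, -0.078]), (0.46, [229.0, 152.0], [0.424, -0.226]), (0.27, [341.0, 260.0], [0.603, 0.395])]
disc1_mid []
disc2_mid [(0.7, [329.0, 222.0], [0.485, 0.268]), (0.68, [366.0, 238.0], [0.471, 0.382]), (0.49, [318.0, 244.0], [0.587, 0.308])]
disc3_mid [(0.72, [279.0, 240.0], [0.649, 0.224]), (0.52, [256.0, 218.0], [0.624, 0.114])]
cap_mid [(0.41, [290.0, 219.0], [0.561, 0.188])]
tape [(0.77, [342.0, 260.0], [0.588, 0.388]), (0.54, [280.0, 241.0], [0.647, 0.229])]
screwdriver []
pliers [(0.66, [142.0, 166.0], [0.699, -0.354])]
radio [(0.75, [397.0, 289.0], [0.595, 0.549])]
```

Run:
```python
import cv2,numpy as np
a=cv2.imread("pics/top0.png")[110:310,80:440];cv2.imwrite("pics/v1.png",cv2.resize(a,(800,444),interpolation=3))
b=cv2.imread("pics/scene0.png")[110:330,120:440];cv2.imwrite("pics/v2.png",cv2.resize(b,(800,550),interpolation=3))
```

```text
(no output)
```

View pics/v1.png

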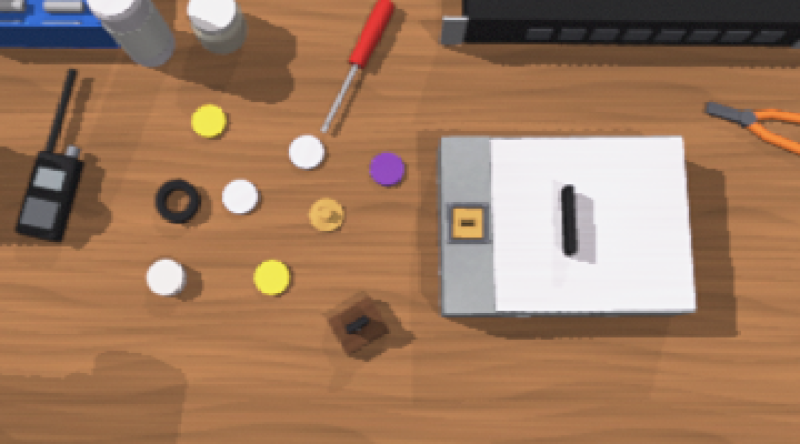

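View pics/v2.png

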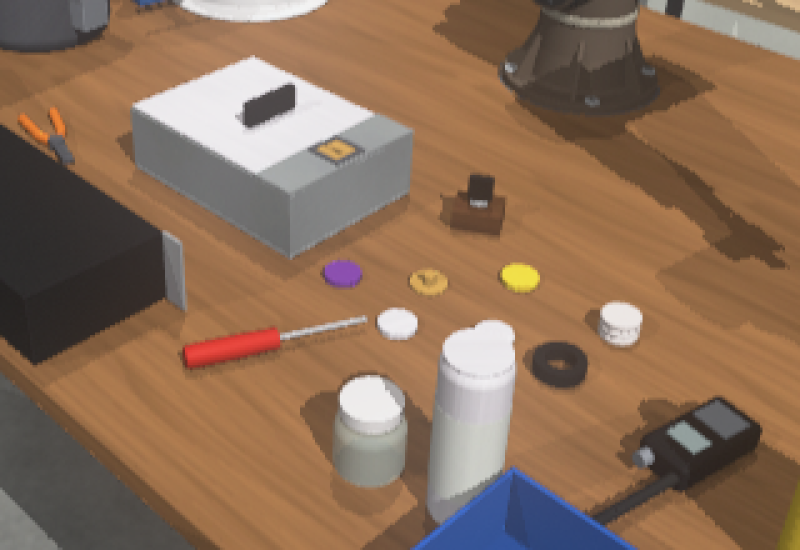

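Top view: two silver-white discs at top px (218,180) and (186,196). The yellow discs at (172,162) and (205,234) and the purple one at (254,187) are look-alikes, so I leave them. The cap is at (226,208), the insulator at (154,235), the tape at (160,203), the key at (244,256) and the lock at (290,212).

```bash
cat >> h.py <<'E'
GO=ctrl.grip_point_offset
def pose():
    o=ctrl.get_obs();return np.array(o["tool_pos"]),Ro.from_euler("xyz",o["orientation"],degrees=True),o
def Rd(psi):
    c,s=np.cos(np.radians(psi)),np.sin(np.radians(psi));return np.array([[0,c,s],[0,s,-c],[-1,0,0]])
def psi():
    y=pose()[1].as_matrix()[:,1];return np.degrees(np.arctan2(y[1],y[0]))
def go(grip,ps,anyway=True):
    """print shift+turn to bring the grasp point to grip with jaw axis at ps (mod 180)"""
    p,R,o=pose();cur=psi()
    if anyway: ps=cur+(ps-cur+90)%180-90
    T=Rd(ps);tcp=np.array(grip)+T[:,0]*GO
    d=R.inv().apply(tcp-p);w=(R.inv()*Ro.from_matrix(T)).as_rotvec(degrees=True)
    print("go",np.round(d,4).tolist(),np.round(w,2).tolist(),"rows",int(np.ceil(max(np.linalg.norm(d)/.0417,np.linalg.norm(w)/7.16)))+1)
def st():
    p,R,o=pose();g=p-R.as_matrix()[:,0]*GO
    print("t",round(o["clock"],2),"grip",np.round(g,4),"psi",round(psi(),2),"tilt",np.round(R.as_matrix()[:,0],3),"F",np.round(o["force"],1),"M",np.round(o["moment"],2),"open",round(o["opening"],4),"j",np.round(o["joint_pos"],0))
E
python3 - <<'E'
from h import *
st()
c=ctrl.get_calibration("wrist");p,R,o=pose();C=-np.array(c["R"]).T@c["t"]
print("cam in tool",R.inv().apply(C-p),"axes in tool",np.round(R.as_matrix().T@np.array(c["R"]).T,3).tolist(),c["fx"],c["cx"],c["cy"],GO)
c=ctrl.get_calibration("top");s=ctrl.get_calibration("scene")
print("key",tri([(c,[244,256]),(s,[310,187])]),"lock",tri([(c,[289,212]),(s,[254,173])]),"grip",tri([(c,[336,208]),(s,[228,153])]))
go([.422,.14,.30],90)
E
```

```text
t 1.4 grip [0.2788 0.6147 0.2454] psi -114.39 tilt [-0. -0. -1.] F [0.3 0.7 0.9] M [-0.03  0.08  0.  ] open 0.0877 j [ 82.  21.   1.  -0. -70. -17.]
cam in tool [-1.57270765e-01  1.35547254e-04 -6.94829417e-02] axes in tool [[0.001, -0.254, 0.967], [1.0, -0.0, -0.001], [0.0, 0.967, 0.254]] 278.9147163065883 257.6027258028415 195.22884163177625 0.0188
key [0.42369707 0.14175108 0.03679649] lock [0.54092056 0.02059594 0.08006027] grip [ 0.54624619 -0.09586856  0.10543423]
go [-0.0546, 0.3732, -0.3265] [-24.39, 0.0, -0.0] rows 13
```

drive_tool(
  plan=[
    [[-0.03, 0.373, -0.327], [-40, 0, 0], 1],
    [[-0.03, 0.373, -0.327], [-40, 0, 0], 1],
    [[-0.03, 0.373, -0.327], [-40, 0, 0], 1],
    [[-0.03, 0.373, -0.327], [-40, 0, 0], 1],
    [[-0.03, 0.373, -0.327], [-40, 0, 0], 1],
    [[-0.03, 0.373, -0.327], [-40, 0, 0], 1],
    [[-0.03, 0.373, -0.327], [-40, 0, 0], 1],
    [[-0.03, 0.373, -0.327], [-40, 0, 0], 1],
    [[-0.03, 0.373, -0.327], [-40, 0, 0], 1],
    [[-0.03, 0.373, -0.327], [-40, 0, 0], 1],
    [[-0.03, 0.373, -0.327], [-40, 0, 0], 1],
    [[-0.03, 0.373, -0.327], [-40, 0, 0], 1],
    [[-0.03, 0.373, -0.327], [-40, 0, 0], 1],
    [[-0.03, 0.373, -0.327], [-40, 0, 0], 1],
    [[-0.03, 0.373, -0.327], [-40, 0, 0], 1],
    [[-0.03, 0.373, -0.327], [-40, 0, 0], 1],
  ],
)

```text
clock: 2.73
tool_pos: [0.4225, 0.1406, 0.2566]
orientation: [-123.1, 90.0, 72.6]
force: [0.2, 0.2, -0.0]
opening: 0.0875
```

Run:
```python
from h import *
st()
c=ctrl.get_calibration("wrist")
im=ctrl.snapshot("wrist");cv2.imwrite("pics/w1.png",im)
for n,z in dict(key_bow=.069,stand_mouth=.026,lock_mouth=.094).items():
    print(n,[(round(d["confidence"],2),np.round(d["pixel"],1).tolist(),np.round(ray("wrist",d["pixel"],z,c)[:2],4).tolist()) for d in ctrl.landmark_of("wrist",n)[:3]])
for n,z in dict(key_bow=.086,stand_mouth=.026).items():
    for d in ctrl.cut_out("wrist",n)[:2]:
        q=np.argwhere(d["pixels"])[:,::-1]; w=np.array([ray("wrist",p,z,c)[:2] for p in q]).astype(np.float32)
        print(n,d["confidence"],len(q),cv2.minAreaRect(w))
cv2.imwrite("pics/v3.png",cv2.resize(im,(768,576)))
```

```text
t 2.73 grip [0.4225 0.1406 0.2754] psi -74.36 tilt [ 0.  0. -1.] F [ 0.2  0.2 -0. ] M [-0.03  0.02 -0.  ] open 0.0875 j [ 44.  -3. -24.  -0. -69.  62.]
key_bow [(0.49, [251.3, 171.5], [0.4296, 0.15])]
stand_mouth [(0.96, [250.6, 168.8], [0.4256, 0.151])]
lock_mouth [(0.68, [392.6, 106.2], [0.5452, 0.0209]), (0.24, [88.8, 78.8], [0.4837, 0.3444])]
key_bow 0.62 1298 ((0.4369165599346161, 0.1517191380262375), (0.04414808750152588, 0.050554998219013214), 31.39651107788086)
key_bow 0.54 277 ((0.4336632490158081, 0.15142633020877838), (0.0150764686986804, 0.02896495908498764), 29.866857528686523)
stand_mouth 0.84 1326 ((0.4271962642669678, 0.15050217509269714), (0.05279412120580673, 0.059842001646757126), 32.53704833984375)
stand_mouth 0.63 243 ((0.4228630065917969, 0.15030546486377716), (0.015999775379896164, 0.03299100324511528), 32.55414581298828)
```

View pics/v3.png

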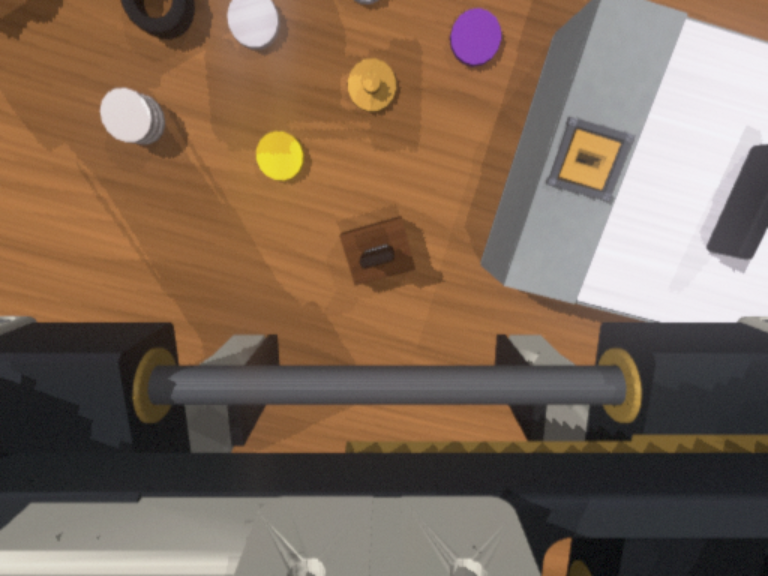

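Run:
```python
from h import *
go([.4275,.1505,.18],31.5)
```

```text
go [0.0952, -0.0081, -0.0076] [74.18, 0.01, -0.02] rows 12
```

drive_tool(
  plan=[
    [[0.095, -0.008, -0.008], [74.2, 0, 0], 0.5],
    [[0.095, -0.008, -0.008], [74.2, 0, 0], 0.5],
    [[0.095, -0.008, -0.008], [74.2, 0, 0], 0.5],
    [[0.095, -0.008, -0.008], [74.2, 0, 0], 0.5],
    [[0.095, -0.008, -0.008], [74.2, 0, 0], 0.5],
    [[0.095, -0.008, -0.008], [74.2, 0, 0], 0.5],
    [[0.095, -0.008, -0.008], [74.2, 0, 0], 0.5],
    [[0.095, -0.008, -0.008], [74.2, 0, 0], 0.5],
    [[0.095, -0.008, -0.008], [74.2, 0, 0], 0.5],
    [[0.095, -0.008, -0.008], [74.2, 0, 0], 0.5],
    [[0.095, -0.008, -0.008], [74.2, 0, 0], 0.5],
    [[0.095, -0.008, -0.008], [74.2, 0, 0], 0.5],
    [[0.095, -0.008, -0.008], [74.2, 0, 0], 0.5],
    [[0.095, -0.008, -0.008], [74.2, 0, 0], 0.5],
    [[0.095, -0.008, -0.008], [74.2, 0, 0], 0.5],
  ],
)

```text
clock: 4.28
tool_pos: [0.4279, 0.1506, 0.1614]
orientation: [100.9, 90.0, -137.6]
force: [0.7, 0.7, -0.1]
opening: 0.0434
```

```bash
cat >> h.py <<'E'
def look(name,view=None,pts={},cuts={}):
    c=ctrl.get_calibration("wrist");im=ctrl.snapshot("wrist");cv2.imwrite(f"pics/{name}.png",im)
    for n,z in pts.items():
        print(n,[(round(d["confidence"],2),np.round(d["pixel"],1).tolist(),np.round(ray("wrist",d["pixel"],z,c)[:2],4).tolist()) for d in ctrl.landmark_of("wrist",n)[:3]])
    for n,z in cuts.items():
        for d in ctrl.cut_out("wrist",n)[:2]:
            q=np.argwhere(d["pixels"])[:,::-1]; w=np.array([ray("wrist",p,z,c)[:2] for p in q]).astype(np.float32)
            r=cv2.minAreaRect(w);print("cut",n,round(d["confidence"],2),len(q),"ctr",np.round(r[0],4),"size",np.round(r[1],4),"ang",round(r[2],1))
    if view:
        x0,y0,x1,y1=view;cr=im[y0:y1,x0:x1];k=min(800/cr.shape[1],600/cr.shape[0]);cv2.imwrite(f"pics/{name}v.png",cv2.resize(cr,None,fx=k,fy=k,interpolation=3))
    return im,c
E
python3 - <<'E'
from h import *
st()
look("w2",(130,100,390,295),dict(key_bow=.069,stand_mouth=.026),dict(key_bow=.086,stand_mouth=.026))
E
```

```text
t 4.28 grip [0.4279 0.1506 0.1802] psi -148.43 tilt [-0. -0. -1.] F [ 0.7  0.7 -0.1] M [0.03 0.03 0.  ] open 0.0434 j [ 44.   3. -32.  -0. -56. -13.]
key_bow []
stand_mouth [(0.68, [258.7, 189.1], [0.4271, 0.1511])]
cut key_bow 0.73 340 ctr [0.4313 0.1427] size [0.0085 0.0312] ang 31.4
cut key_bow 0.44 11929 ctr [0.4925 0.0478] size [0.1647 0.0676] ang 31.6
cut stand_mouth 0.56 2321 ctr [0.4284 0.1482] size [0.0515 0.0628] ang 31.6
```

View pics/w2v.png

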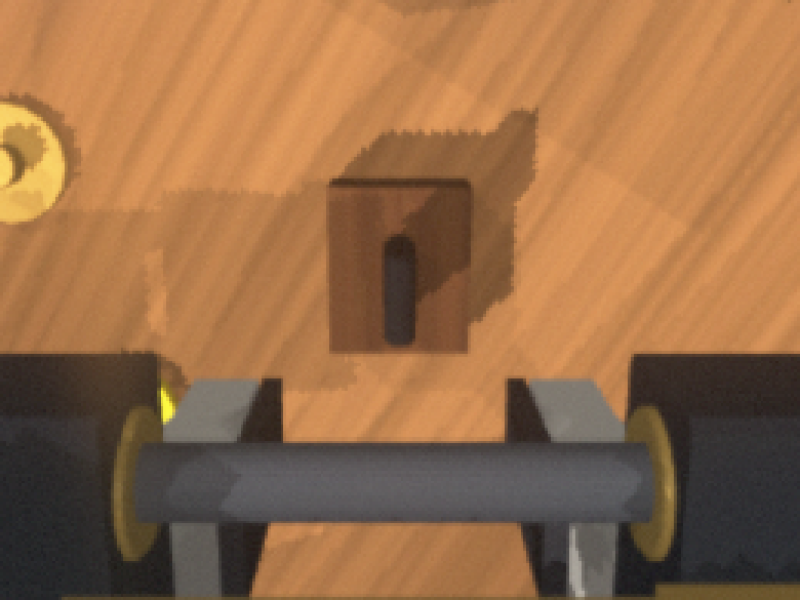

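Run:
```python
from h import *
p,R,o=pose();zt=R.as_matrix()[:,2]
print("zt",zt)
print("bow",ray("wrist",[260,176.5],.086)-zt*.015, ray("wrist",[260,212],.035)+zt*.015,"stand",ray("wrist",[259.7,159.5],.026)-zt*.03,ray("wrist",[259.7,214.5],.026)+zt*.03)
```

```text
zt [-5.22541356e-01  8.52613939e-01 -4.73734728e-05]
bow [0.44750436 0.11613051 0.08600071] [0.40612288 0.1826705  0.03499929] stand [0.45864205 0.09763234 0.02600142] [0.39543424 0.20058177 0.02599858]
```

Run:
```python
from h import *
p,R,o=pose();zt=R.as_matrix()[:,2]
a,b,e=[ray("wrist",[260,212.2],.086)-zt*.015,ray("wrist",[259.7,161],.026)+zt*.03,ray("wrist",[259.7,214.5],.026)-zt*.03]
print("bow",a,"stand",b,e)
go([.4279,.1505,.069],-148.4)
```

```text
bow [0.4308362  0.14321416 0.08600071] stand [0.42646323 0.1501327  0.02599858] [0.42678672 0.14942494 0.02600142]
go [0.1112, -0.0, 0.0] [-0.1, -0.0, -0.01] rows 4
```

Run:
```python
from h import *
p,R,o=pose();zt=R.as_matrix()[:,2]
print("bow",ray("wrist",[260,212.2],.066)-zt*.015)
go([.4270,.1500,.050],-148.4)
```

```text
bow [0.42724608 0.14873149 0.06600071]
go [0.1302, 0.001, 0.0001] [-0.1, -0.0, -0.01] rows 5
```

drive_tool(
  plan=[
    [[0.04, 0.0005, -0.001], [0, 0, 0], 0.5],
    [[0.08, 0.0005, -0.001], [0, 0, 0], 0.5],
    [[0.11, 0.0005, -0.001], [0, 0, 0], 0.5],
    [[0.1295, 0.0005, -0.001], [0, 0, 0], 0.5],
    [[0.1295, 0.0005, -0.001], [0, 0, 0], 0.5],
    [[0.1295, 0.0005, -0.001], [0, 0, 0], 0],
    [[0.1295, 0.0005, -0.001], [0, 0, 0], 0],
    [[0.1295, 0.0005, -0.001], [0, 0, 0], 0],
    [[0.1295, 0.0005, -0.001], [0, 0, 0], 0],
    [[0.1295, 0.0005, -0.001], [0, 0, 0], 0],
    [[0.1295, 0.0005, -0.001], [0, 0, 0], 0],
    [[0.1295, 0.0005, -0.001], [0, 0, 0], 0],
    [[0.1295, 0.0005, -0.001], [0, 0, 0], 0],
    [[0.1295, 0.0005, -0.001], [0, 0, 0], 0],
  ],
)

```text
clock: 5.7
tool_pos: [0.4282, 0.1495, 0.0327]
orientation: [-89.5, 90.0, 32.0]
force: [-2.9, 0.7, 8.3]
opening: 0.01
```

Run:
```python
from h import *
st()
```

```text
t 5.7 grip [0.4281 0.1495 0.0515] psi -148.48 tilt [ 0.  0. -1.] F [-2.9  0.7  8.3] M [ 0.03  1.09 -0.02] open 0.01 j [ 44.  13. -41.   0. -36. -13.]
```

Run:
```python
from h import *
go([.543,.071,.26],-180)
```

```text
go [-0.2085, -0.057, -0.127] [31.52, 0.01, 0.03] rows 8
```

drive_tool(
  plan=[
    [[-0.03, 0, 0], [0, 0, 0], 0],
    [[-0.07, 0, 0], [0, 0, 0], 0],
    [[-0.11, 0, 0], [0, 0, 0], 0],
    [[-0.2085, -0.057, -0.127], [31.5, 0, 0], 0],
    [[-0.2085, -0.057, -0.127], [31.5, 0, 0], 0],
    [[-0.2085, -0.057, -0.127], [31.5, 0, 0], 0],
    [[-0.2085, -0.057, -0.127], [31.5, 0, 0], 0],
    [[-0.2085, -0.057, -0.127], [31.5, 0, 0], 0],
    [[-0.2085, -0.057, -0.127], [31.5, 0, 0], 0],
    [[-0.2085, -0.057, -0.127], [31.5, 0, 0], 0],
    [[-0.2085, -0.057, -0.127], [31.5, 0, 0], 0],
    [[-0.2085, -0.057, -0.127], [31.5, 0, 0], 0],
    [[-0.2085, -0.057, -0.127], [31.5, 0, 0], 0],
  ],
)

```text
clock: 6.78
tool_pos: [0.5422, 0.0715, 0.2407]
orientation: [89.2, 90.0, 179.4]
force: [-0.3, -0.3, 0.1]
opening: 0.0098
```

Run:
```python
from h import *
st()
im,c=look("w3",(100,0,450,263),dict(key_bow=.2,key_tip=.2,lock_mouth=.094,cover_grip=.109),dict(lock_plug=.094,cover=.092))
```

```text
t 6.78 grip [0.5422 0.0715 0.2595] psi -179.86 tilt [-0.  0. -1.] F [-0.3 -0.3  0.1] M [ 0.12 -0.09 -0.03] open 0.0098 j [ 28.   8. -14.  -0. -68. -28.]
key_bow [(0.71, [257.8, 251.2], [0.5432, 0.0997])]
key_tip [(0.58, [259.1, 225.4], [0.5423, 0.0784])]
lock_mouth [(0.92, [255.3, 137.4], [0.546, 0.0188])]
cover_grip [(0.9, [251.0, 5.8], [0.5498, -0.0993])]
cut lock_plug 0.75 1032 ctr [0.5461 0.0202] size [0.0342 0.0347] ang 0.1
cut cover 0.65 22439 ctr [ 0.5471 -0.0603] size [0.2051 0.1019] ang 0.8
```

View pics/w3v.png

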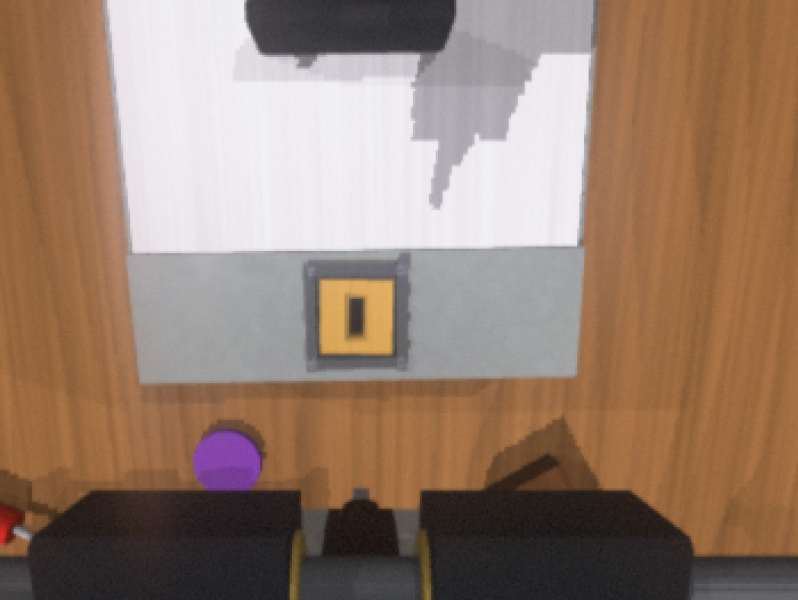

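Run:
```python
from h import *
p,R,o=pose();g=p-R.as_matrix()[:,0]*GO
print("grip axis at tip z",proj("wrist",np.array([g[0],g[1],.212])),"near edge",proj("wrist",np.array([g[0],g[1]-.008,.212])))
print(ray("wrist",[259.1,225.4],.212),ray("wrist",[255.75,138.5],.094))
for s in np.arange(0,1): pass
go([.5455,.0195,.165],1.0)
```

```text
grip axis at tip z [np.float64(259.53899679415025), np.float64(221.99541808383805)] near edge [np.float64(259.5635716547415), np.float64(211.25365343764494)]
[0.54324652 0.07369146 0.212     ] [0.54635267 0.01970784 0.094     ]
go [0.095, -0.0025, -0.0517] [-0.96, 0.02, 0.03] rows 4
```

drive_tool(
  plan=[
    [[0.03, 0, -0.02], [-0.5, 0, 0], 0],
    [[0.06, -0.003, -0.04], [-0.5, 0, 0], 0],
    [[0.1, -0.0035, -0.0533], [0.6, 0, 0], 0],
    [[0.108, -0.0035, -0.0533], [0.6, 0, 0], 0],
    [[0.108, -0.0035, -0.0533], [0.6, 0, 0], 0],
    [[0.108, -0.0035, -0.0533], [0.6, 0, 0], 0],
    [[0.112, -0.0035, -0.0533], [0.6, 0, 0], 0],
    [[0.115, -0.0035, -0.0533], [0.6, 0, 0], 0],
    [[0.118, -0.0035, -0.0533], [0.6, 0, 0], 0],
    [[0.121, -0.0035, -0.0533], [0.6, 0, 0], 0],
    [[0.124, -0.0035, -0.0533], [0.6, 0, 0], 0],
    [[0.124, -0.0035, -0.0533], [0.6, 0, 0], 0],
    [[0.124, -0.0035, -0.0533], [0.6, 0, 0], 0],
  ],
)

```text
clock: 8.22
tool_pos: [0.5478, 0.0182, 0.1217]
orientation: [-86.6, 89.7, 2.9]
force: [-11.4, 0.7, 32.1]
opening: 0.0099
```

Run:
```python
from h import *
st()
go([.546,.0182,.120],-0.5)
```

```text
t 8.22 grip [0.5477 0.0182 0.1405] psi 179.56 tilt [ 0.005  0.    -1.   ] F [-11.4   0.7  32.1] M [0.76 4.58 0.01] open 0.0099 j [ 22.  14. -24.   0. -52. -23.]
go [0.0205, 0.0019, -0.0] [0.06, 0.02, 0.26] rows 2
```

drive_tool(
  plan=[
    [[-0.005, 0.0017, 0], [0, 0, 0], 0],
    [[-0.005, 0.0017, 0], [0, 0, 0], 0],
    [[-0.005, 0.0017, 0], [0, 0, 0], 0],
    [[-0.005, 0.0017, 0], [0, 0, 0], 0],
  ],
)

```text
clock: 8.55
tool_pos: [0.5459, 0.0183, 0.1263]
orientation: [-84.4, 89.7, 5.1]
force: [0.3, -0.2, -0.6]
opening: 0.0099
```

Run:
```python
from h import *
st()
look("w4",(190,110,330,290),dict(key_tip=.1,lock_mouth=.094),dict(lock_plug=.094))
```

```text
t 8.55 grip [0.5458 0.0183 0.1451] psi 179.56 tilt [ 0.004  0.    -1.   ] F [ 0.3 -0.2 -0.6] M [ 0.03 -0.    0.  ] open 0.0099 j [ 23.  13. -24.   0. -53. -23.]
key_tip [(0.56, [257.4, 225.0], [0.5475, 0.0195])]
lock_mouth [(0.81, [259.9, 223.2], [0.5457, 0.0204])]
cut lock_plug 0.78 1060 ctr [0.5454 0.0105] size [0.0179 0.0336] ang 89.6
```

View pics/w4v.png

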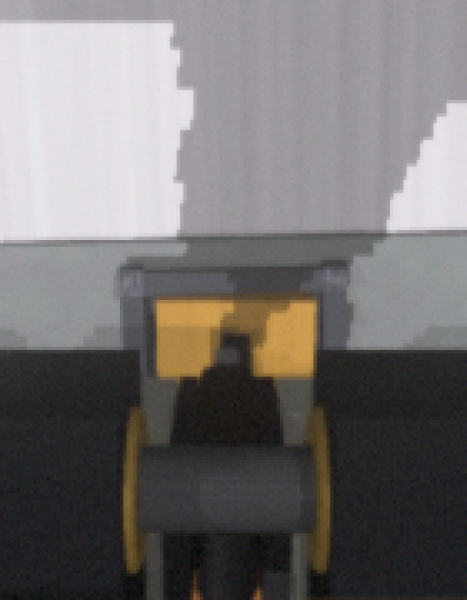

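drive_tool(
  plan=[
    [[0, 0.0015, 0.0007], [0, 0, 0.26], 0],
    [[0, 0.0015, 0.0007], [0, 0, 0.26], 0],
    [[0.003, 0.0015, 0.0007], [0, 0, 0.26], 0],
    [[0.005, 0.0015, 0.0007], [0, 0, 0.26], 0],
    [[0.007, 0.0015, 0.0007], [0, 0, 0.26], 0],
    [[0.009, 0.0015, 0.0007], [0, 0, 0.26], 0],
    [[0.01, 0.0015, 0.0007], [0, 0, 0.26], 0],
    [[0.01, 0.0015, 0.0007], [0, 0, 0.26], 0],
  ],
)

```text
clock: 9.42
tool_pos: [0.5442, 0.0187, 0.1157]
orientation: [101.3, 89.9, -169.1]
force: [-0.0, 0.0, -0.9]
opening: 0.0098
```

Run:
```python
from h import *
st()
```

```text
t 9.42 grip [0.5442 0.0188 0.1345] psi 179.56 tilt [-0.002 -0.    -1.   ] F [-0.   0.  -0.9] M [ 0.05 -0.03 -0.02] open 0.0098 j [ 23.  14. -24.  -0. -52. -23.]
```

drive_tool(
  plan=[
    [[0.004, 0, 0], [0, 0, 0], 0],
    [[0.008, 0, 0], [0, 0, -0.1], 0],
    [[0.011, 0, 0], [0, 0, -0.1], 0],
    [[0.013, 0, 0], [0, 0, -0.1], 0],
    [[0.015, 0, 0], [0, 0, -0.1], 0],
    [[0.016, 0, 0], [0, 0, -0.1], 0],
    [[0.0165, 0, 0], [0, 0, -0.1], 0],
    [[0.0165, 0, 0], [0, 0, -0.1], 0],
  ],
)

```text
clock: 10.08
tool_pos: [0.5442, 0.0187, 0.1004]
orientation: [-131.1, 90.0, -41.5]
force: [-4.6, -1.1, 11.7]
opening: 0.0095
```

Run:
```python
from h import *
st()
```

```text
t 10.08 grip [0.5442 0.0187 0.1192] psi 179.58 tilt [ 0.001 -0.001 -1.   ] F [-4.6 -1.1 11.7] M [0.24 2.02 0.04] open 0.0095 j [ 23.  15. -25.   0. -49. -23.]
```

drive_tool(
  plan=[
    [[0, 0.0002, 0], [7, 0, 0], 0],
    [[0, 0.0003, 0], [14, 0, 0], 0],
    [[0, 0.0005, 0.0001], [21, 0, 0], 0],
    [[0, 0.0006, 0.0002], [28, 0, 0], 0],
    [[0, 0.0007, 0.0002], [35, 0, 0], 0],
    [[0, 0.0009, 0.0003], [42, 0, 0], 0],
    [[0, 0.001, 0.0004], [49, 0, 0], 0],
    [[0, 0.0011, 0.0006], [56, 0, 0], 0],
    [[0, 0.0012, 0.0007], [63, 0, 0], 0],
    [[0, 0.0012, 0.0009], [70, 0, 0], 0],
    [[0, 0.0013, 0.001], [77, 0, 0], 0],
    [[0, 0.0013, 0.0012], [84, 0, 0], 0],
    [[0, 0.0013, 0.0013], [90, 0, 0], 0],
    [[0, 0.0013, 0.0013], [93, 0, 0], 0],
    [[0, 0.0013, 0.0013], [93, 0, 0], 0],
    [[0, 0.0013, 0.0013], [93, 0, 0], 0],
  ],
)

```text
clock: 11.42
tool_pos: [0.5428, 0.0207, 0.1006]
orientation: [26.8, 89.9, 23.4]
force: [-2.5, 3.7, 2.6]
opening: 0.0096
```

Run:
```python
from h import *
st()
```

```text
t 11.42 grip [0.5428 0.0207 0.1194] psi 86.58 tilt [ 0.001  0.    -1.   ] F [-2.5  3.7  2.6] M [1.66 0.87 0.01] open 0.0096 j [  23.   15.  -26.   -0.  -49. -116.]
```

drive_tool(
  plan=[
    [[0, 0, 0], [4, 0, 0], 0],
    [[0, 0, 0], [6, 0, 0], 0],
    [[0, 0, 0], [6, 0, 0], 0],
    [[0, 0, 0], [6, 0, 0], 0],
  ],
)

```text
clock: 11.75
tool_pos: [0.5428, 0.0209, 0.1007]
orientation: [43.0, 89.9, 33.6]
force: [-2.2, 2.4, 2.0]
opening: 0.0098
```

Run:
```python
from h import *
st()
```

```text
t 11.75 grip [0.5428 0.0209 0.1195] psi 80.67 tilt [ 0.001  0.001 -1.   ] F [-2.2  2.4  2. ] M [1.15 0.57 0.19] open 0.0098 j [  23.   15.  -26.   -0.  -49. -122.]
```

drive_tool(
  plan=[
    [[0, 0, 0], [-2, 0, 0], 0],
    [[0, 0, 0], [-3, 0, 0], 0],
    [[0, 0, 0], [-3, 0, 0], 0.15],
    [[0, 0, 0], [-3, 0, 0], 0.3],
    [[0, 0, 0], [-3, 0, 0], 0.4],
    [[0, 0, 0], [-3, 0, 0], 0.4],
    [[0, 0, 0], [-3, 0, 0], 0.4],
    [[-0.03, 0, 0], [-3, 0, 0], 0.4],
    [[-0.06, 0, 0], [-3, 0, 0], 0.4],
    [[-0.09, 0, 0], [-3, 0, 0], 0.4],
    [[-0.09, 0, 0], [-3, 0, 0], 0.4],
  ],
)

```text
clock: 12.67
tool_pos: [0.546, 0.0214, 0.1969]
orientation: [18.5, 89.4, 12.2]
force: [0.9, 0.7, 0.5]
opening: 0.0351
```

Run:
```python
from h import *
st()
go([.547,-.098,.20],91)
```

```text
t 12.67 grip [0.5458 0.0213 0.2157] psi 83.73 tilt [ 0.01   0.002 -1.   ] F [0.9 0.7 0.5] M [ 0.1  -0.36  0.04] open 0.0351 j [  23.    9.  -19.    0.  -61. -119.]
go [0.0154, -0.1186, 0.0139] [-7.27, 0.56, -0.15] rows 4
```

drive_tool(
  plan=[
    [[0.005, -0.04, 0.005], [-3, 0.5, 0], 0.6],
    [[0.01, -0.08, 0.01], [-7.3, 0.5, -0.1], 0.6],
    [[0.0154, -0.1186, 0.0139], [-7.3, 0.5, -0.1], 0.6],
    [[0.0154, -0.1186, 0.0139], [-7.3, 0.5, -0.1], 0.6],
    [[0.0154, -0.1186, 0.0139], [-7.3, 0.5, -0.1], 0.6],
    [[0.0154, -0.1186, 0.0139], [-7.3, 0.5, -0.1], 0.6],
  ],
)

```text
clock: 13.17
tool_pos: [0.5469, -0.0983, 0.1811]
orientation: [33.3, 89.9, 34.2]
force: [-0.5, -0.1, -0.1]
opening: 0.0526
```

Run:
```python
from h import *
st()
look("w5",(90,60,420,300),dict(key_bow=.117,cover_grip=.109),dict(cover_grip=.126,key_bow=.134))
```

```text
t 13.17 grip [ 0.5469 -0.0983  0.1999] psi 90.95 tilt [ 0.001  0.001 -1.   ] F [-0.5 -0.1 -0.1] M [ 0.08 -0.15  0.04] open 0.0526 j [ 10.  11. -18.  -0. -60. -99.]
key_bow [(0.82, [396.8, 204.6], [0.5446, 0.0164])]
cover_grip [(0.58, [259.2, 201.6], [0.5461, -0.0975]), (0.28, [390.9, 199.9], [0.5428, 0.015])]
cut cover_grip 0.66 41766 ctr [ 0.537  -0.1225] size [0.1742 0.1981] ang 1.1
cut cover_grip 0.64 3256 ctr [0.4474 0.0615] size [0.0378 0.0465] ang 30.9
cut key_bow 0.87 947 ctr [0.5366 0.0097] size [0.0286 0.0238] ang 86.4
```

View pics/w5v.png

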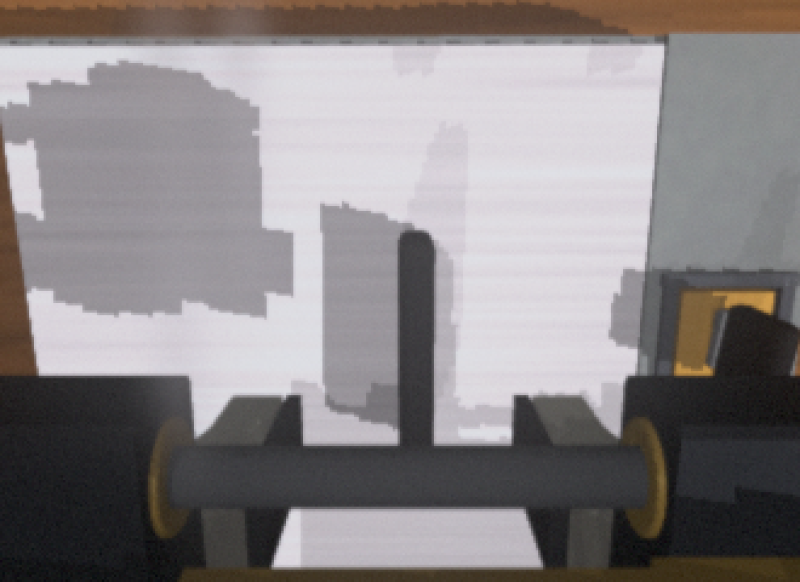

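drive_tool(
  plan=[
    [[0.03, 0.001, 0], [0, 0, 0], 0.6],
    [[0.06, 0.001, 0], [0, 0, 0], 0.6],
    [[0.0855, 0.001, 0], [0, 0, 0], 0.6],
    [[0.0855, 0.001, 0], [0, 0, 0], 0.6],
    [[0.0855, 0.001, 0], [0, 0, 0], 0],
    [[0.0855, 0.001, 0], [0, 0, 0], 0],
    [[0.0855, 0.001, 0], [0, 0, 0], 0],
    [[0.0855, 0.001, 0], [0, 0, 0], 0],
    [[0.0855, 0.001, 0], [0, 0, 0], 0],
    [[0.0855, 0.001, 0], [0, 0, 0], 0],
    [[0.0855, -0.004, 0], [0, 0, 0], 0],
    [[0.0855, -0.012, 0], [0, 0, 0], 0],
    [[0.0855, -0.02, 0], [0, 0, 0], 0],
    [[0.0855, -0.02, 0], [0, 0, 0], 0],
  ],
)

```text
clock: 14.58
tool_pos: [0.548, -0.1186, 0.0962]
orientation: [7.7, 89.9, 8.8]
force: [0.3, -2.0, 2.3]
opening: 0.0117
```

Run:
```python
from h import *
st()
```

```text
t 14.58 grip [ 0.5479 -0.1186  0.115 ] psi 91.08 tilt [ 0.002  0.    -1.   ] F [ 0.3 -2.   2.3] M [-0.71 -0.19  0.  ] open 0.0117 j [  8.  17. -24.  -0. -49. -97.]
```

drive_tool(
  plan=[
    [[0, -0.01, 0], [0, 0, 0], 0],
    [[0, -0.026, 0], [0, 0, 0], 0],
    [[0, -0.046, 0], [0, 0, 0], 0],
    [[0, -0.066, 0], [0, 0, 0], 0],
    [[0, -0.086, 0], [0, 0, 0], 0],
    [[0, -0.106, 0], [0, 0, 0], 0],
    [[0, -0.126, 0], [0, 0, 0], 0],
    [[0, -0.146, 0], [0, 0, 0], 0],
    [[0, -0.16, 0], [0, 0, 0], 0],
    [[0, -0.17, 0], [0, 0, 0], 0],
    [[0, -0.178, 0], [0, 0, 0], 0],
    [[0, -0.183, 0], [0, 0, 0], 0],
    [[0, -0.187, 0], [0, 0, 0], 0],
    [[0, -0.187, 0], [0, 0, 0], 0],
    [[0, -0.187, 0], [0, 0, 0], 0],
  ],
)

```text
clock: 15.83
tool_pos: [0.5513, -0.3004, 0.0961]
orientation: [75.2, 89.6, 76.3]
force: [-0.4, 27.9, 12.0]
opening: 0.0119
```

Run:
```python
from h import *
st()
```

```text
t 15.83 grip [ 0.5513 -0.3005  0.1149] psi 91.11 tilt [ 0.001  0.006 -1.   ] F [-0.4 27.9 12. ] M [ 9.71  0.16 -0.  ] open 0.0119 j [-11.  22. -15.  -0. -53. -78.]
```

drive_tool(
  plan=[
    [[0, 0, 0], [0, 0, 0], 0],
    [[0, 0, 0], [0, 0, 0], 0.3],
    [[0, 0, 0], [0, 0, 0], 0.6],
    [[0, 0, 0], [0, 0, 0], 0.6],
    [[0, 0, 0], [0, 0, 0], 0.6],
    [[0, 0, 0], [0, 0, 0], 0.6],
    [[-0.04, 0, 0], [0, 0, 0], 0.6],
    [[-0.08, 0, 0], [0, 0, 0], 0.8],
    [[-0.12, 0, 0], [0, 0, 0], 1],
    [[-0.145, 0, 0], [0, 0, 0], 1],
    [[-0.145, 0, 0], [0, 0, 0], 1],
  ],
)

```text
clock: 16.75
tool_pos: [0.5536, -0.3031, 0.2484]
orientation: [8.6, 89.4, 9.7]
force: [0.5, 0.2, 0.1]
opening: 0.0731
```

Run:
```python
from h import *
st()
go([.5466,-.1157,.26],181,False)
```

```text
t 16.75 grip [ 0.5534 -0.3032  0.2672] psi 91.12 tilt [ 0.011  0.002 -1.   ] F [0.5 0.2 0.1] M [-0.04 -0.31  0.07] open 0.0731 j [-11.  15.  -4.  -0. -70. -78.]
go [0.0074, 0.1875, -0.0034] [-89.88, 0.58, 0.42] rows 14
```

drive_tool(
  plan=[
    [[0.0074, 0.04, -0.003], [-7, 0, 0], 1],
    [[0.0074, 0.08, -0.003], [-14, 0, 0], 1],
    [[0.0074, 0.12, -0.003], [-21, 0, 0], 1],
    [[0.0074, 0.16, -0.003], [-28, 0, 0], 1],
    [[0.0074, 0.1875, -0.0034], [-89.9, 0.6, 0.4], 1],
    [[0.0074, 0.1875, -0.0034], [-89.9, 0.6, 0.4], 1],
    [[0.0074, 0.1875, -0.0034], [-89.9, 0.6, 0.4], 1],
    [[0.0074, 0.1875, -0.0034], [-89.9, 0.6, 0.4], 1],
    [[0.0074, 0.1875, -0.0034], [-89.9, 0.6, 0.4], 1],
    [[0.0074, 0.1875, -0.0034], [-89.9, 0.6, 0.4], 1],
    [[0.0074, 0.1875, -0.0034], [-89.9, 0.6, 0.4], 1],
    [[0.0074, 0.1875, -0.0034], [-89.9, 0.6, 0.4], 1],
    [[0.0074, 0.1875, -0.0034], [-89.9, 0.6, 0.4], 1],
    [[0.0074, 0.1875, -0.0034], [-89.9, 0.6, 0.4], 1],
    [[0.0074, 0.1875, -0.0034], [-89.9, 0.6, 0.4], 1],
    [[0.0074, 0.1875, -0.0034], [-89.9, 0.6, 0.4], 1],
  ],
)

```text
clock: 18.08
tool_pos: [0.5465, -0.1159, 0.2411]
orientation: [161.8, 90.0, -107.3]
force: [0.4, 0.1, -0.5]
opening: 0.0877
```

Run:
```python
from h import *
st()
look("w6",(100,40,420,280),dict(pocket_seat=.022,cover_grip=.109,lock_mouth=.094,key_bow=.117))
# predicted pixels of post tops and seat for lock-derived seat
s=np.array([.5466,-.1157]);y=np.radians(1.07);M=np.array([[np.cos(y),-np.sin(y)],[np.sin(y),np.cos(y)]])
for a in (45,135,225,315):
    q=s+M@(.0275*np.array([np.cos(np.radians(a)),np.sin(np.radians(a))])); print(a,np.round(proj("wrist",np.array([*q,.072])),1),np.round(proj("wrist",np.array([*q,.022])),1))
```

```text
t 18.08 grip [ 0.5465 -0.1158  0.2599] psi -179.17 tilt [-0.    -0.001 -1.   ] F [ 0.4  0.1 -0.5] M [ 0.09 -0.02 -0.  ] open 0.0877 j [  8.   9. -13.   0. -68.  -7.]
pocket_seat [(0.94, [255.7, 173.5], [0.5504, -0.1164])]
cover_grip []
lock_mouth [(0.68, [256.6, 293.1], [0.5471, 0.0212]), (0.35, [256.8, 302.4], [0.5467, 0.0345])]
key_bow [(0.4, [255.1, 303.2], [0.5488, 0.019])]
45 [242.7 197.2] [244.5 187.8]
135 [274.7 197.1] [272.6 187.7]
225 [275.2 165.2] [272.9 159.7]
315 [242.1 165.3] [244.1 159.7]
```

View pics/w6v.png

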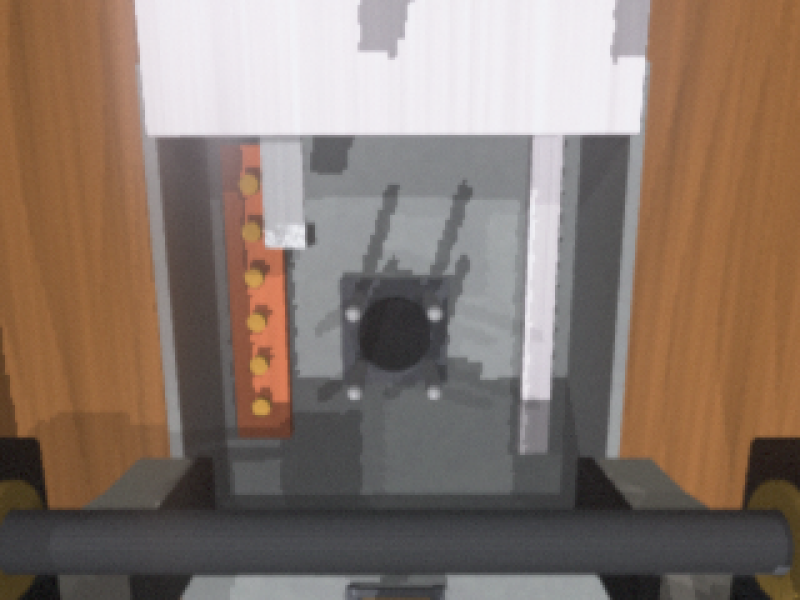

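Run:
```python
from h import *
go([.480,.393,.19],-148,False)
```

```text
go [0.0698, 0.058, 0.5098] [-31.03, -0.03, -0.01] rows 14
```

drive_tool(
  plan=[
    [[0, 0.005, 0.042], [-5, 0, 0], 1],
    [[0, 0.01, 0.084], [-10, 0, 0], 1],
    [[0, 0.015, 0.126], [-15, 0, 0], 1],
    [[0, 0.02, 0.168], [-20, 0, 0], 1],
    [[0, 0.025, 0.21], [-25, 0, 0], 1],
    [[0, 0.03, 0.25], [-31, 0, 0], 1],
    [[0.02, 0.035, 0.29], [-31, 0, 0], 1],
    [[0.04, 0.04, 0.33], [-31, 0, 0], 1],
    [[0.05, 0.045, 0.37], [-31, 0, 0], 1],
    [[0.06, 0.05, 0.41], [-31, 0, 0], 1],
    [[0.07, 0.055, 0.45], [-31, 0, 0], 1],
    [[0.07, 0.058, 0.49], [-31, 0, 0], 1],
    [[0.07, 0.058, 0.51], [-31, 0, 0], 1],
    [[0.07, 0.058, 0.51], [-31, 0, 0], 1],
    [[0.07, 0.058, 0.51], [-31, 0, 0], 1],
    [[0.07, 0.058, 0.51], [-31, 0, 0], 1],
  ],
)

```text
clock: 19.67
tool_pos: [0.4798, 0.3929, 0.1707]
orientation: [125.1, 89.9, -112.9]
force: [0.2, 0.8, 0.4]
opening: 0.0876
```

```bash
cat >> h.py <<'E'
def circ(cam_im,c,px,ztop,rad=.022):
    """refine a round top face near px: brightness-edge fit is left to minEnclosingCircle of the network mask"""
E
python3 - <<'E'
from h import *
st()
look("w7",(130,60,390,255),dict(insulator_mid=.012,tape=0,disc2_mid=.004,cap_mid=.008),dict(insulator_mid=.024))
E
```

```text
t 19.67 grip [0.4798 0.393  0.1895] psi -148.03 tilt [-0.    -0.001 -1.   ] F [0.2 0.8 0.4] M [ 0.02 -0.04  0.06] open 0.0876 j [ 57.  18. -11.   0. -61. -25.]
insulator_mid [(0.93, [256.9, 182.6], [0.4818, 0.3925])]
tape []
disc2_mid [(0.94, [107.1, 49.3], [0.6911, 0.3556]), (0.91, [319.4, 79.3], [0.4839, 0.2611]), (0.86, [213.0, 65.2], [0.5886, 0.3099])]
cap_mid []
cut insulator_mid 0.63 1220 ctr [0.4846 0.3909] size [0.0414 0.0455] ang 31.9
```

View pics/w7v.png

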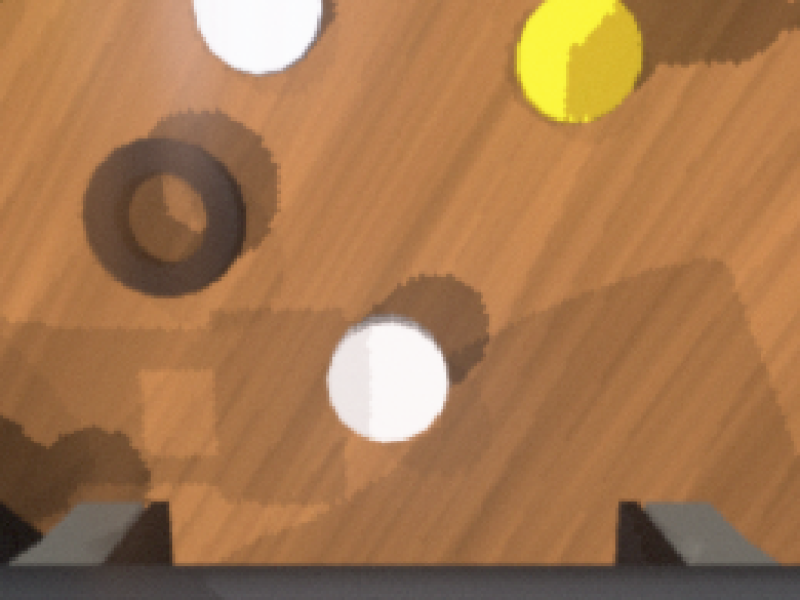

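```bash
cat >> h.py <<'E'
def part(px,ztop,zgrip,by=.0014,bz=.0005):
    T=pose()[1].as_matrix();q=ray("wrist",px,ztop)+T[:,1]*by+T[:,2]*bz
    print("part",np.round(q[:2],4));go([q[0],q[1],zgrip],psi(),False)
E
python3 - <<'E'
from h import *
part([256.1,183.8],.024,.0225)
E
```

```text
part [0.4823 0.3915]
go [0.1677, -0.0012, -0.0019] [-0.0, -0.01, 0.01] rows 6
```

drive_tool(
  plan=[
    [[0.04, -0.001, -0.002], [0, 0, 0], 1],
    [[0.08, -0.001, -0.002], [0, 0, 0], 1],
    [[0.12, -0.001, -0.002], [0, 0, 0], 1],
    [[0.15, -0.001, -0.002], [0, 0, 0], 1],
    [[0.167, -0.001, -0.002], [0, 0, 0], 1],
    [[0.167, -0.001, -0.002], [0, 0, 0], 1],
    [[0.167, -0.001, -0.002], [0, 0, 0], 0.7],
    [[0.167, -0.001, -0.002], [0, 0, 0], 0.4],
    [[0.167, -0.001, -0.002], [0, 0, 0], 0.2],
    [[0.167, -0.001, -0.002], [0, 0, 0], 0.2],
    [[0.167, -0.001, -0.002], [0, 0, 0], 0.2],
    [[0.167, -0.001, -0.002], [0, 0, 0], 0.2],
    [[0.167, -0.001, -0.002], [0, 0, 0], 0.2],
  ],
)

```text
clock: 21.05
tool_pos: [0.4823, 0.3914, 0.0047]
orientation: [-88.4, 90.0, 33.5]
force: [0.2, -0.2, 0.1]
opening: 0.0464
```

Run:
```python
from h import *
st()
go([.5466,-.1155,.18],-179,False)
```

```text
t 21.05 grip [0.4823 0.3914 0.0235] psi -148.1 tilt [ 0.001  0.    -1.   ] F [ 0.2 -0.2  0.1] M [ 0.06 -0.08  0.03] open 0.0464 j [ 57.  28. -20.   0. -42. -25.]
go [-0.1567, 0.2132, -0.4643] [30.9, 0.01, 0.04] rows 14
```

drive_tool(
  plan=[
    [[0, 0, 0], [0, 0, 0], 0.2],
    [[0, 0, 0], [0, 0, 0], 0.2],
    [[0, 0, 0], [0, 0, 0], 0.2],
    [[-0.03, 0, 0], [0, 0, 0], 0.2],
    [[-0.07, 0, 0], [0, 0, 0], 0.2],
    [[-0.11, 0, 0], [0, 0, 0], 0.2],
    [[-0.15, 0.01, -0.02], [0, 0, 0], 0.2],
    [[-0.18, 0.03, -0.05], [3, 0, 0], 0.2],
    [[-0.18, 0.045, -0.087], [6, 0, 0], 0.2],
    [[-0.18, 0.06, -0.124], [9, 0, 0], 0.2],
    [[-0.18, 0.077, -0.16], [12, 0, 0], 0.2],
    [[-0.18, 0.094, -0.197], [15, 0, 0], 0.2],
    [[-0.18, 0.111, -0.234], [18, 0, 0], 0.2],
    [[-0.18, 0.128, -0.271], [21, 0, 0], 0.2],
    [[-0.18, 0.145, -0.308], [24, 0, 0], 0.2],
    [[-0.18, 0.162, -0.345], [27, 0, 0], 0.2],
    [[-0.18, 0.178, -0.382], [30, 0, 0], 0.2],
    [[-0.18, 0.195, -0.42], [30.9, 0, 0], 0.2],
    [[-0.18, 0.2132, -0.4643], [30.9, 0, 0], 0.2],
    [[-0.18, 0.2132, -0.4643], [30.9, 0, 0], 0.2],
  ],
)

```text
clock: 22.72
tool_pos: [0.5465, -0.1205, 0.1842]
orientation: [167.2, 90.0, -102.0]
force: [0.7, 1.0, -0.7]
opening: 0.0433
```

Run:
```python
from h import *
st()
look("w8",(160,60,360,300),dict(insulator_mid=.168),dict(insulator_mid=.18))
go([.5466,-.1155,.11],-179,False)
```

```text
t 22.72 grip [ 0.5465 -0.1205  0.203 ] psi -179.21 tilt [-0.    -0.001 -1.   ] F [ 0.7  1.  -0.7] M [ 0.2  -0.17 -0.  ] open 0.0433 j [  8.  12. -18.   0. -61.  -7.]
insulator_mid [(0.92, [260.7, 246.4], [0.5456, -0.1079])]
cut insulator_mid 0.81 3309 ctr [ 0.5477 -0.1122] size [0.0584 0.0468] ang 84.0
go [0.0929, -0.0004, 0.0009] [-0.14, 0.03, -0.01] rows 4
```

View pics/w8v.png

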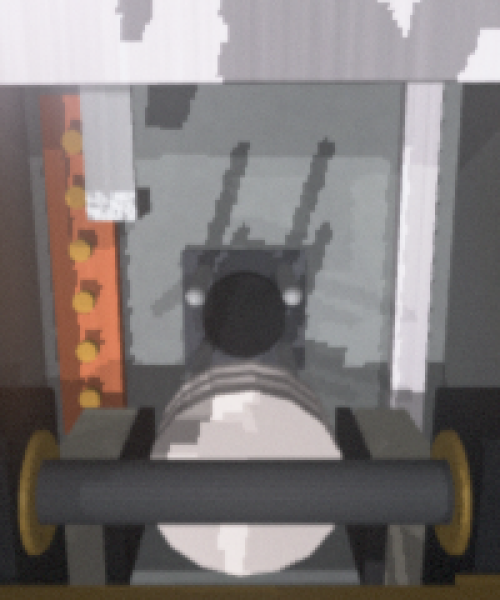

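Run:
```python
from h import *
p,R,o=pose();g=p-R.as_matrix()[:,0]*GO
print(np.round(g,4),"grip px",proj("wrist",np.array([g[0],g[1],.2035])),"cam ins",ray("wrist",[258.8,252.8],.2035),"bottom/top edge",ray("wrist",[258.8,290],.2035),"seat cam",ray("wrist",[257.6,184.8],.022))
```

```text
[ 0.5462 -0.1164  0.2029] grip px [np.float64(260.0219097007712), np.float64(253.31299154384774)] cam ins [ 0.54686623 -0.11673439  0.2035    ] bottom/top edge [ 0.54650645 -0.09390346  0.2035    ] seat cam [ 0.54739056 -0.11370847  0.022     ]
```

Run:
```python
from h import *
st();go([.5463,-.1154,.085],-178.93,False)
```

```text
t 22.87 grip [ 0.5462 -0.1164  0.2029] psi -179.14 tilt [-0.     0.001 -1.   ] F [ 0.1  0.5 -0.6] M [ 0.12 -0.02  0.01] open 0.0435 j [  8.  12. -18.  -0. -61.  -7.]
go [0.1179, -0.0001, 0.001] [-0.21, 0.03, -0.01] rows 4
```

drive_tool(
  plan=[
    [[0.03, 0, 0.001], [-0.2, 0, 0], 0.2],
    [[0.06, 0, 0.001], [-0.2, 0, 0], 0.2],
    [[0.085, 0, 0.001], [-0.2, 0, 0], 0.2],
    [[0.1, 0, 0.001], [-0.2, 0, 0], 0.2],
    [[0.1, 0, 0.001], [-0.2, 0, 0], 0.2],
    [[0.1, 0, 0.001], [-0.2, 0, 0], 0.2],
    [[0.105, 0, 0.001], [-0.2, 0, 0], 0.2],
    [[0.11, 0, 0.001], [-0.2, 0, 0], 0.2],
    [[0.115, 0, 0.001], [-0.2, 0, 0], 0.2],
    [[0.118, 0, 0.001], [-0.2, 0, 0], 0.2],
    [[0.118, 0, 0.001], [-0.2, 0, 0], 0.2],
  ],
)

```text
clock: 23.78
tool_pos: [0.5462, -0.1154, 0.0658]
orientation: [11.1, 90.0, 102.2]
force: [0.3, 1.2, -1.3]
opening: 0.0435
```

Run:
```python
from h import *
st();go([.5463,-.1154,.0455],-178.93,False)
```

```text
t 23.78 grip [ 0.5462 -0.1154  0.0846] psi -178.95 tilt [-0.     0.001 -1.   ] F [ 0.3  1.2 -1.3] M [-0.02 -0.18 -0.03] open 0.0435 j [  8.  19. -26.  -0. -46.  -7.]
go [0.0391, -0.0001, -0.0001] [-0.02, 0.03, -0.01] rows 2
```

drive_tool(
  plan=[
    [[0.01, 0, 0], [0, 0, 0], 0.2],
    [[0.02, 0, 0], [0, 0, 0], 0.2],
    [[0.028, 0, 0], [0, 0, 0], 0.2],
    [[0.034, 0, 0], [0, 0, 0], 0.2],
    [[0.0385, 0, 0], [0, 0, 0], 0.2],
    [[0.0393, 0, 0], [0, 0, 0], 0.2],
    [[0.0393, 0, 0], [0, 0, 0], 0.2],
  ],
)

```text
clock: 24.37
tool_pos: [0.546, -0.1155, 0.0264]
orientation: [78.5, 90.0, 169.5]
force: [-1.0, -0.4, 3.9]
opening: 0.0432
```

Run:
```python
from h import *
st()
```

```text
t 24.37 grip [ 0.5461 -0.1155  0.0452] psi -178.93 tilt [-0.001  0.    -1.   ] F [-1.  -0.4  3.9] M [-0.39  0.27  0.07] open 0.0432 j [  8.  22. -28.  -0. -40.  -7.]
```

drive_tool(
  plan=[
    [[0, 0, 0], [0, 0, 0], 0.4],
    [[0, 0, 0], [0, 0, 0], 0.65],
    [[0, 0, 0], [0, 0, 0], 0.65],
    [[0, 0, 0], [0, 0, 0], 0.65],
    [[-0.02, 0, 0], [0, 0, 0], 0.65],
    [[-0.05, 0, 0], [0, 0, 0], 0.65],
    [[-0.09, 0, 0], [0, 0, 0], 0.65],
    [[-0.13, 0, 0], [0, 0, 0], 1],
    [[-0.17, 0, 0], [0, 0, 0], 1],
    [[-0.19, 0, 0.02], [0, 0, 0], 1],
    [[-0.19, 0, 0.06], [0, 0, 0], 1],
    [[-0.19, 0, 0.1], [0, 0, 0], 1],
    [[-0.19, 0, 0.14], [0, 0, 0], 1],
    [[-0.19, 0, 0.18], [0, 0, 0], 1],
    [[-0.19, 0, 0.22], [0, 0, 0], 1],
  ],
)

```text
clock: 25.62
tool_pos: [0.5415, 0.1062, 0.2166]
orientation: [49.2, 90.0, 140.2]
force: [0.7, -0.2, -1.1]
opening: 0.0875
```

Run:
```python
from h import *
st();go([.5895,.309,.19],-148,False)
```

```text
t 25.62 grip [0.5415 0.1062 0.2354] psi -178.94 tilt [-0.001  0.    -1.   ] F [ 0.7 -0.2 -1.1] M [ 0.06 -0.23  0.03] open 0.0875 j [ 31.   9. -16.  -0. -65. -30.]
go [0.0454, -0.0518, 0.2019] [-30.94, 0.04, -0.02] rows 7
```

drive_tool(
  plan=[
    [[0.0454, -0.0518, 0.2019], [-31, 0, 0], 1],
    [[0.0454, -0.0518, 0.2019], [-31, 0, 0], 1],
    [[0.0454, -0.0518, 0.2019], [-31, 0, 0], 1],
    [[0.0454, -0.0518, 0.2019], [-31, 0, 0], 1],
    [[0.0454, -0.0518, 0.2019], [-31, 0, 0], 1],
    [[0.0454, -0.0518, 0.2019], [-31, 0, 0], 1],
    [[0.0454, -0.0518, 0.2019], [-31, 0, 0], 1],
    [[0.0454, -0.0518, 0.2019], [-31, 0, 0], 1],
    [[0.0454, -0.0518, 0.2019], [-31, 0, 0], 1],
    [[0.0454, -0.0518, 0.2019], [-31, 0, 0], 1],
  ],
)

```text
clock: 26.45
tool_pos: [0.5896, 0.308, 0.1719]
orientation: [-28.9, 89.9, 93.1]
force: [0.3, -0.3, 0.3]
opening: 0.0878
```

```bash
cat >> h.py <<'E'
def rnd(im,c,ztop,px,rad=.022,name=None):
    """circle of known radius near px via Hough on an enlarged crop"""
    d=np.linalg.norm(-np.array(c["R"]).T@c["t"]-np.append(ray("wrist",px,ztop,c)[:2],ztop));r=c["fx"]*rad/d*4
    x0,y0=int(px[0])-35,int(px[1])-35;g=cv2.resize(cv2.cvtColor(im[y0:y0+70,x0:x0+70],cv2.COLOR_BGR2GRAY),None,fx=4,fy=4,interpolation=cv2.INTER_CUBIC)
    h=cv2.HoughCircles(cv2.GaussianBlur(g,(5,5),0),cv2.HOUGH_GRADIENT,1.5,60,param1=100,param2=15,minRadius=int(r*.9),maxRadius=int(r*1.1))
    h=h[0][0];print("circle",[round(x0+h[0]/4,1),round(y0+h[1]/4,1)],"r",h[2],"exp",round(r,1));return [x0+(h[0]-1.5)/4,y0+(h[1]-1.5)/4]
E
python3 - <<'E'
from h import *
st()
im,c=look("w9",None,dict(disc1_mid=.004,disc2_mid=.004,disc3_mid=.004,cap_mid=.008))
d=[d for n in ("disc1_mid","disc2_mid","disc3_mid") for d in ctrl.landmark_of("wrist",n)]
b=min(d,key=lambda d:np.hypot(d["pixel"][0]-258,d["pixel"][1]-185))["pixel"]
q=rnd(im,c,.008,b)
print("colour",im[int(q[1]),int(q[0])]);part([q[0]+1.3,q[1]],.008,.0215,0,0)
a=im[0:250,130:400];cv2.imwrite("pics/w9v.png",cv2.resize(a,None,fx=2.4,fy=2.4,interpolation=3))
E
```

```text
t 26.45 grip [0.5896 0.308  0.1907] psi -148.01 tilt [-0.     0.001 -1.   ] F [ 0.3 -0.3  0.3] M [ 0.01 -0.06  0.  ] open 0.0878 j [ 44.  22.  -5.  -0. -63. -12.]
disc1_mid []
disc2_mid [(0.79, [354.1, 191.3], [0.486, 0.2568]), (0.62, [162.9, 169.7], [0.6927, 0.355]), (0.6, [257.1, 179.9], [0.5922, 0.3067])]
disc3_mid [(0.87, [252.1, 87.2], [0.6515, 0.2218]), (0.74, [326.3, 7.8], [0.6271, 0.1167])]
cap_mid []
circle [np.float32(258.9), np.float32(181.7)] r 73.6 exp 74.9
colour [251 249 250]
part [0.589  0.3064]
go [0.1688, 0.0018, -0.0018] [0.0, 0.04, 0.01] rows 6
```

View pics/w9v.png

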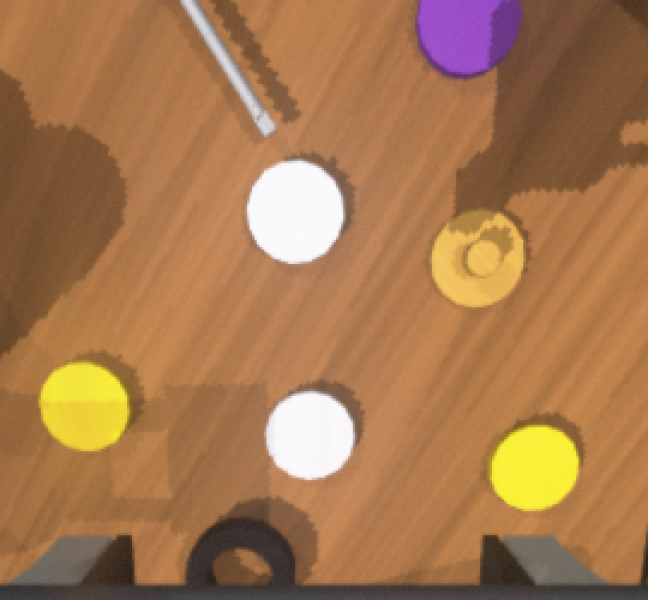

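drive_tool(
  plan=[
    [[0.04, 0.0018, -0.0018], [0, 0, 0], 1],
    [[0.08, 0.0018, -0.0018], [0, 0, 0], 1],
    [[0.12, 0.0018, -0.0018], [0, 0, 0], 1],
    [[0.15, 0.0018, -0.0018], [0, 0, 0], 1],
    [[0.17, 0.0018, -0.0018], [0, 0, 0], 1],
    [[0.17, 0.0018, -0.0018], [0, 0, 0], 1],
    [[0.17, 0.0018, -0.0018], [0, 0, 0], 0.6],
    [[0.17, 0.0018, -0.0018], [0, 0, 0], 0.3],
    [[0.17, 0.0018, -0.0018], [0, 0, 0], 0.2],
    [[0.17, 0.0018, -0.0018], [0, 0, 0], 0.2],
    [[0.17, 0.0018, -0.0018], [0, 0, 0], 0.2],
    [[0.17, 0.0018, -0.0018], [0, 0, 0], 0.2],
    [[0.17, 0.0018, -0.0018], [0, 0, 0], 0.2],
    [[0.17, 0.0018, -0.0018], [0, 0, 0], 0.2],
    [[0.17, 0.0018, -0.0018], [0, 0, 0], 0.2],
    [[0.17, 0.0018, -0.0018], [0, 0, 0], 0.2],
  ],
)

```text
clock: 28.18
tool_pos: [0.589, 0.3064, 0.0015]
orientation: [-10.9, 90.0, 111.1]
force: [-0.1, 0.1, -0.2]
opening: 0.043
```

Run:
```python
from h import *
st()
go([.5463,-.1154,.20],-178.93,False)
```

```text
t 28.18 grip [0.589  0.3064 0.0203] psi -147.96 tilt [-0.     0.001 -1.   ] F [-0.1  0.1 -0.2] M [ 0.02 -0.08 -0.03] open 0.043 j [ 44.  31. -15.  -0. -44. -12.]
go [-0.18, 0.2599, -0.3348] [30.97, 0.05, -0.0] rows 13
```

drive_tool(
  plan=[
    [[-0.03, 0, 0], [0, 0, 0], 0.2],
    [[-0.07, 0, 0], [0, 0, 0], 0.2],
    [[-0.11, 0, 0], [0, 0, 0], 0.2],
    [[-0.15, 0.01, -0.01], [0, 0, 0], 0.2],
    [[-0.18, 0.03, -0.03], [3, 0, 0], 0.2],
    [[-0.18, 0.055, -0.06], [6, 0, 0], 0.2],
    [[-0.18, 0.08, -0.09], [9, 0, 0], 0.2],
    [[-0.18, 0.104, -0.12], [12, 0, 0], 0.2],
    [[-0.18, 0.127, -0.152], [15, 0, 0], 0.2],
    [[-0.18, 0.15, -0.184], [18, 0, 0], 0.2],
    [[-0.18, 0.173, -0.216], [21, 0, 0], 0.2],
    [[-0.18, 0.196, -0.248], [24, 0, 0], 0.2],
    [[-0.18, 0.219, -0.28], [27, 0, 0], 0.2],
    [[-0.18, 0.242, -0.311], [30, 0, 0], 0.2],
    [[-0.18, 0.26, -0.335], [31, 0, 0], 0.2],
    [[-0.18, 0.26, -0.335], [31, 0, 0], 0.2],
    [[-0.18, 0.26, -0.335], [31, 0, 0], 0.2],
    [[-0.18, 0.26, -0.335], [31, 0, 0], 0.2],
  ],
)

```text
clock: 29.68
tool_pos: [0.5462, -0.1156, 0.1812]
orientation: [11.9, 89.9, 102.9]
force: [-0.3, 0.4, -0.4]
opening: 0.0426
```

Run:
```python
from h import *
st()
p,R,o=pose();g=p-R.as_matrix()[:,0]*GO
print("grip px",proj("wrist",np.array([g[0],g[1],g[2]-.0123])))
look("w10",(160,60,360,300),dict(disc1_mid=g[2]-.016,disc2_mid=g[2]-.016))
go([.5463,-.1154,.085],-178.93,False)
```

```text
t 29.68 grip [ 0.5463 -0.1157  0.2   ] psi -179.0 tilt [-0.     0.001 -1.   ] F [-0.3  0.4 -0.4] M [ 0.12 -0.07  0.02] open 0.0426 j [  8.  12. -18.  -0. -60.  -7.]
grip px [np.float64(259.8050788845298), np.float64(243.26463302677058)]
disc1_mid []
disc2_mid [(0.82, [259.1, 240.0], [0.5467, -0.1161])]
go [0.115, 0.0002, -0.0009] [0.05, 0.05, -0.01] rows 4
```

View pics/w10v.png

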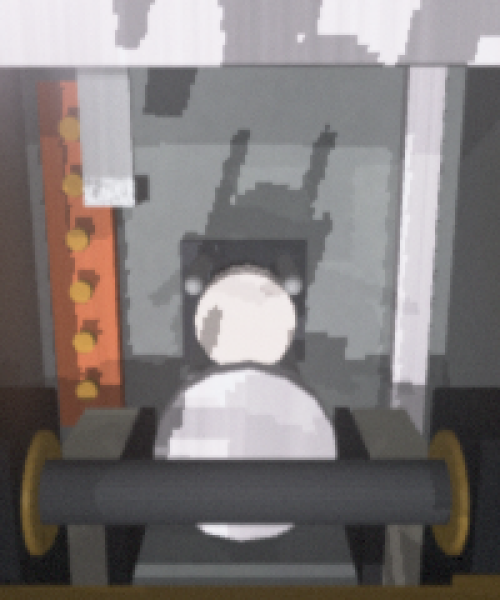

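drive_tool(
  plan=[
    [[0.04, 0, 0.0006], [0, 0, 0], 0.2],
    [[0.075, 0, 0.0006], [0, 0, 0], 0.2],
    [[0.095, 0, 0.0006], [0, 0, 0], 0.2],
    [[0.1, 0, 0.0006], [0, 0, 0], 0.2],
    [[0.1, 0, 0.0006], [0, 0, 0], 0.2],
    [[0.105, 0, 0.0006], [0, 0, 0], 0.2],
    [[0.11, 0, 0.0006], [0, 0, 0], 0.2],
    [[0.115, 0, 0.0006], [0, 0, 0], 0.2],
    [[0.12, 0, 0.0006], [0, 0, 0], 0.2],
    [[0.126, 0, 0.0006], [0, 0, 0], 0.2],
    [[0.131, 0, 0.0006], [0, 0, 0], 0.2],
    [[0.134, 0, 0.0006], [0, 0, 0], 0.2],
    [[0.1342, 0, 0.0006], [0, 0, 0], 0.2],
    [[0.1342, 0, 0.0006], [0, 0, 0], 0.2],
  ],
)

```text
clock: 31.0
tool_pos: [0.5466, -0.114, 0.0474]
orientation: [-1.3, 90.0, 89.8]
force: [-1.6, 1.0, 4.7]
opening: 0.0424
```

Run:
```python
from h import *
st()
```

```text
t 31.0 grip [ 0.5466 -0.114   0.0662] psi -178.86 tilt [ 0.     0.001 -1.   ] F [-1.6  1.   4.7] M [ 0.27  0.7  -0.02] open 0.0424 j [  8.  20. -27.  -0. -43.  -7.]
```

drive_tool(
  plan=[
    [[0, 0, 0], [0, 0, 0], 0.4],
    [[0, 0, 0], [0, 0, 0], 0.65],
    [[0, 0, 0], [0, 0, 0], 0.65],
    [[0, 0, 0], [0, 0, 0], 0.65],
    [[-0.03, 0, 0], [0, 0, 0], 0.65],
    [[-0.07, 0, 0], [0, 0, 0], 0.65],
    [[-0.11, 0, 0], [0, 0, 0], 1],
    [[-0.15, 0, 0], [0, 0, 0], 1],
    [[-0.17, 0, 0.02], [0, 0, 0], 1],
    [[-0.17, 0, 0.06], [0, 0, 0], 1],
    [[-0.17, -0.01, 0.1], [0, 0, 0], 1],
    [[-0.17, -0.02, 0.14], [0, 0, 0], 1],
    [[-0.17, -0.04, 0.18], [0, 0, 0], 1],
    [[-0.17, -0.06, 0.22], [0, 0, 0], 1],
  ],
)

```text
clock: 32.17
tool_pos: [0.5997, 0.1036, 0.2182]
orientation: [-40.0, 89.9, 51.1]
force: [0.8, -1.4, 0.7]
opening: 0.0872
```

Run:
```python
from h import *
st();go([.6485,.2205,.19],-148,False)
```

```text
t 32.17 grip [0.5997 0.1036 0.237 ] psi -178.84 tilt [ 0.001  0.001 -1.   ] F [ 0.8 -1.4  0.7] M [-0.04 -0.2  -0.07] open 0.0872 j [ 28.  15.  -9.  -0. -66. -27.]
go [0.0472, -0.0511, 0.1158] [-30.84, 0.05, 0.08] rows 6
```

drive_tool(
  plan=[
    [[0.0472, -0.0511, 0.1158], [-30.8, 0, 0.1], 1],
    [[0.0472, -0.0511, 0.1158], [-30.8, 0, 0.1], 1],
    [[0.0472, -0.0511, 0.1158], [-30.8, 0, 0.1], 1],
    [[0.0472, -0.0511, 0.1158], [-30.8, 0, 0.1], 1],
    [[0.0472, -0.0511, 0.1158], [-30.8, 0, 0.1], 1],
    [[0.0472, -0.0511, 0.1158], [-30.8, 0, 0.1], 1],
    [[0.0472, -0.0511, 0.1158], [-30.8, 0, 0.1], 1],
    [[0.0472, -0.0511, 0.1158], [-30.8, 0, 0.1], 1],
    [[0.0472, -0.0511, 0.1158], [-30.8, 0, 0.1], 1],
  ],
)

```text
clock: 32.92
tool_pos: [0.6486, 0.2199, 0.1718]
orientation: [-36.4, 89.9, 85.5]
force: [-0.3, -0.4, 0.6]
opening: 0.0876
```

Run:
```python
from h import *
st()
im,c=look("w11",None,dict(cap_mid=.008,screwdriver=.01))
d=[d for n in ("disc1_mid","disc2_mid","disc3_mid") for d in ctrl.landmark_of("wrist",n)]
b=min(d,key=lambda d:np.hypot(d["pixel"][0]-258,d["pixel"][1]-185))["pixel"];print(b)
q=rnd(im,c,.008,b)
print("colour",im[int(q[1]),int(q[0])]);part([q[0]+1.3,q[1]],.008,.0205,0,0)
```

```text
t 32.92 grip [0.6486 0.2199 0.1906] psi -148.16 tilt [ 0.     0.001 -1.   ] F [-0.3 -0.4  0.6] M [ 0.06 -0.    0.04] open 0.0876 j [ 35.  23.  -2.  -0. -64.  -3.]
cap_mid [(0.95, [324.3, 202.3], [0.5688, 0.1987])]
screwdriver [(0.95, [195.0, 82.5], [0.7642, 0.1623])]
[254.4, 182.6]
circle [np.float32(255.9), np.float32(183.6)] r 72.7 exp 74.7
colour [252 250 251]
part [0.6498 0.2216]
go [0.1698, -0.0017, 0.0004] [0.0, 0.06, 0.02] rows 6
```

drive_tool(
  plan=[
    [[0.04, -0.0017, 0.0004], [0, 0, 0], 1],
    [[0.08, -0.0017, 0.0004], [0, 0, 0], 1],
    [[0.12, -0.0017, 0.0004], [0, 0, 0], 1],
    [[0.15, -0.0017, 0.0004], [0, 0, 0], 1],
    [[0.17, -0.0017, 0.0004], [0, 0, 0], 1],
    [[0.17, -0.0017, 0.0004], [0, 0, 0], 1],
    [[0.17, -0.0017, 0.0004], [0, 0, 0], 0.6],
    [[0.17, -0.0017, 0.0004], [0, 0, 0], 0.3],
    [[0.17, -0.0017, 0.0004], [0, 0, 0], 0.2],
    [[0.17, -0.0017, 0.0004], [0, 0, 0], 0.2],
    [[0.17, -0.0017, 0.0004], [0, 0, 0], 0.2],
    [[0.17, -0.0017, 0.0004], [0, 0, 0], 0.2],
    [[0.17, -0.0017, 0.0004], [0, 0, 0], 0.2],
    [[0.17, -0.0017, 0.0004], [0, 0, 0], 0.2],
    [[0.17, -0.0017, 0.0004], [0, 0, 0], 0.2],
    [[0.17, -0.0017, 0.0004], [0, 0, 0], 0.2],
  ],
)

```text
clock: 34.55
tool_pos: [0.6498, 0.2216, 0.0015]
orientation: [-17.3, 89.9, 104.6]
force: [-0.7, -0.4, -0.0]
opening: 0.0425
```

Run:
```python
from h import *
st()
go([.5463,-.1154,.20],-178.93,False)
```

```text
t 34.55 grip [0.6498 0.2216 0.0203] psi -148.08 tilt [-0.     0.001 -1.   ] F [-0.7 -0.4 -0. ] M [-0.03 -0.05 -0.01] open 0.0425 j [ 35.  33. -11.  -0. -46.  -3.]
go [-0.18, 0.2659, -0.2312] [30.85, 0.06, 0.0] rows 11
```

drive_tool(
  plan=[
    [[-0.03, 0, 0], [0, 0, 0], 0.2],
    [[-0.07, 0, 0], [0, 0, 0], 0.2],
    [[-0.11, 0, 0], [0, 0, 0], 0.2],
    [[-0.15, 0.01, -0.01], [0, 0, 0], 0.2],
    [[-0.18, 0.03, -0.025], [3, 0, 0], 0.2],
    [[-0.18, 0.06, -0.05], [6, 0, 0], 0.2],
    [[-0.18, 0.09, -0.076], [9, 0, 0], 0.2],
    [[-0.18, 0.12, -0.102], [13, 0, 0], 0.2],
    [[-0.18, 0.15, -0.128], [17, 0, 0], 0.2],
    [[-0.18, 0.18, -0.155], [21, 0, 0], 0.2],
    [[-0.18, 0.21, -0.182], [25, 0, 0], 0.2],
    [[-0.18, 0.24, -0.209], [28, 0, 0], 0.2],
    [[-0.18, 0.266, -0.2312], [30.9, 0, 0], 0.2],
    [[-0.18, 0.266, -0.2312], [30.9, 0, 0], 0.2],
    [[-0.18, 0.266, -0.2312], [30.9, 0, 0], 0.2],
    [[-0.18, 0.266, -0.2312], [30.9, 0, 0], 0.2],
    [[-0.18, 0.266, -0.2312], [30.9, 0, 0], 0.2],
  ],
)

```text
clock: 35.97
tool_pos: [0.5466, -0.1148, 0.1812]
orientation: [3.5, 89.9, 94.6]
force: [0.8, 0.3, -0.2]
opening: 0.043
```

Run:
```python
from h import *
st()
p,R,o=pose();g=p-R.as_matrix()[:,0]*GO
a=proj("wrist",np.array([g[0],g[1],g[2]-.0123]));print("grip px",a)
im,c=look("w12",None,dict(disc2_mid=g[2]-.016))
rnd2=cv2.resize(im[60:300,160:360],None,fx=2.5,fy=2.5,interpolation=3);cv2.imwrite("pics/w12v.png",rnd2)
# disc extent along the middle column from brightness
col=im[190:290,255:262].mean((1,2));print("edges",[(190+i,int(col[i]),int(col[i+1])) for i in range(99) if abs(col[i+1]-col[i])>25])
go([.5463,-.1154,.085],-178.93,False)
```

```text
t 35.97 grip [ 0.5466 -0.1148  0.2   ] psi -178.93 tilt [-0.     0.001 -1.   ] F [ 0.8  0.3 -0.2] M [ 0.08 -0.08 -0.01] open 0.043 j [  8.  12. -18.  -0. -60.  -7.]
grip px [np.float64(259.8537684102564), np.float64(243.24224118686993)]
disc2_mid [(0.96, [257.8, 188.7], [0.5484, -0.1468])]
edges [(205, 221, 142), (206, 142, 114), (208, 121, 168), (209, 168, 228), (242, 194, 147), (243, 147, 78), (268, 71, 114), (269, 114, 180), (270, 180, 206), (276, 185, 109), (277, 109, 69)]
go [0.1149, 0.0003, -0.001] [0.04, 0.06, -0.02] rows 4
```

drive_tool(
  plan=[
    [[0.04, 0, -0.0004], [0, 0, 0], 0.2],
    [[0.075, 0, -0.0004], [0, 0, 0], 0.2],
    [[0.095, 0, -0.0004], [0, 0, 0], 0.2],
    [[0.1, 0, -0.0004], [0, 0, 0], 0.2],
    [[0.1, 0, -0.0004], [0, 0, 0], 0.2],
    [[0.105, 0, -0.0004], [0, 0, 0], 0.2],
    [[0.11, 0, -0.0004], [0, 0, 0], 0.2],
    [[0.115, 0, -0.0004], [0, 0, 0], 0.2],
    [[0.12, 0, -0.0004], [0, 0, 0], 0.2],
    [[0.124, 0, -0.0004], [0, 0, 0], 0.2],
    [[0.126, 0, -0.0004], [0, 0, 0], 0.2],
    [[0.1262, 0, -0.0004], [0, 0, 0], 0.2],
    [[0.1262, 0, -0.0004], [0, 0, 0], 0.2],
  ],
)

```text
clock: 37.15
tool_pos: [0.5467, -0.1147, 0.0554]
orientation: [-6.4, 89.9, 84.7]
force: [-1.6, 0.8, 3.7]
opening: 0.0426
```

Run:
```python
from h import *
st()
```

```text
t 37.15 grip [ 0.5467 -0.1148  0.0742] psi -178.88 tilt [ 0.     0.001 -1.   ] F [-1.6  0.8  3.7] M [ 0.31  0.69 -0.05] open 0.0426 j [  8.  20. -26.  -0. -44.  -7.]
```

drive_tool(
  plan=[
    [[0, 0, 0], [0, 0, 0], 0.4],
    [[0, 0, 0], [0, 0, 0], 0.65],
    [[0, 0, 0], [0, 0, 0], 0.65],
    [[0, 0, 0], [0, 0, 0], 0.65],
    [[-0.03, 0, 0], [0, 0, 0], 0.65],
    [[-0.07, 0, 0], [0, 0, 0], 0.65],
    [[-0.11, 0, 0], [0, 0, 0], 0.65],
    [[-0.15, 0, 0], [0, 0, 0], 0.65],
    [[-0.16, 0, 0.02], [0, 0, 0], 0.65],
    [[-0.16, 0, 0.06], [0, 0, 0], 0.65],
    [[-0.16, 0, 0.1], [0, 0, 0], 0.65],
    [[-0.16, 0, 0.14], [0, 0, 0], 0.65],
    [[-0.16, 0, 0.18], [0, 0, 0], 0.65],
    [[-0.16, 0, 0.22], [0, 0, 0], 0.65],
    [[-0.15, -0.005, 0.26], [0, 0, 0], 0.65],
    [[-0.13, -0.01, 0.3], [0, 0, 0], 0.65],
    [[-0.115, -0.015, 0.31], [0, 0, 0], 0.65],
    [[-0.115, -0.015, 0.31], [0, 0, 0], 0.65],
    [[-0.115, -0.015, 0.31], [0, 0, 0], 0.65],
  ],
)

```text
clock: 38.73
tool_pos: [0.555, 0.1959, 0.1694]
orientation: [107.8, 89.9, -160.9]
force: [0.1, -0.1, -0.6]
opening: 0.0567
```

Run:
```python
from h import *
st()
im,c=look("w13",(150,90,370,255),dict(cap_mid=.008),dict(cap_mid=.005))
```

```text
t 38.73 grip [0.5551 0.1959 0.1882] psi -178.79 tilt [-0.002 -0.001 -1.   ] F [ 0.1 -0.1 -0.6] M [ 0.02 -0.02  0.04] open 0.0567 j [ 38.  15. -15.  -0. -60. -37.]
cap_mid [(0.96, [244.6, 183.6], [0.5711, 0.1971])]
cut cap_mid 0.72 1053 ctr [0.5685 0.1943] size [0.0425 0.042 ] ang 1.2
```

View pics/w13v.png

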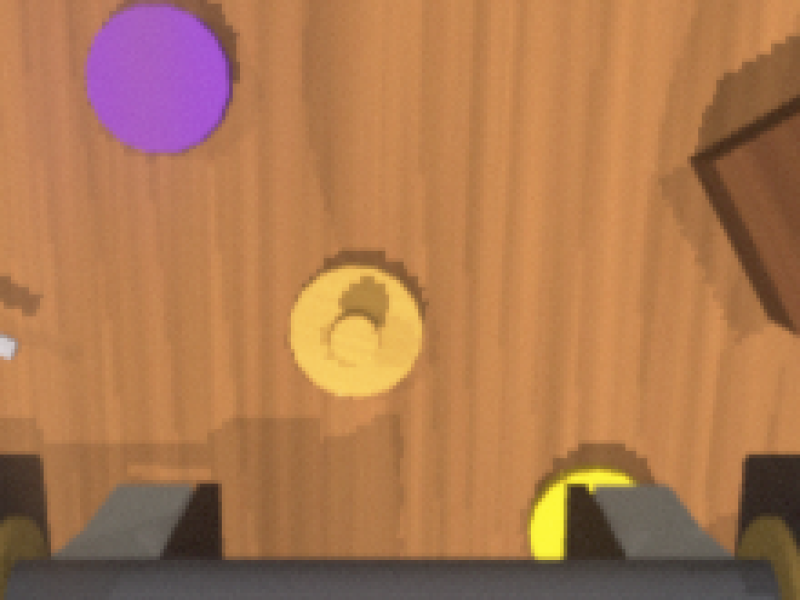

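Run:
```python
from h import *
part([249.2,181.0],.005,.0263,0,0)
part([248.9,183.8],.016,.0263,0,0)
```

```text
part [0.5674 0.1942]
go [0.1641, -0.0113, -0.001] [0.0, 0.08, 0.06] rows 5
part [0.5674 0.1951]
go [0.1641, -0.0113, -0.0] [0.0, 0.08, 0.06] rows 5
```

drive_tool(
  plan=[
    [[0.04, -0.0113, -0.0006], [0, 0.1, 0], 0.4],
    [[0.08, -0.0113, -0.0006], [0, 0.1, 0], 0.4],
    [[0.12, -0.0113, -0.0006], [0, 0.1, 0], 0.4],
    [[0.15, -0.0113, -0.0006], [0, 0.1, 0], 0.4],
    [[0.164, -0.0113, -0.0006], [0, 0.1, 0], 0.4],
    [[0.164, -0.0113, -0.0006], [0, 0.1, 0], 0.4],
    [[0.164, -0.0113, -0.0006], [0, 0.1, 0], 0],
    [[0.164, -0.0113, -0.0006], [0, 0.1, 0], 0],
    [[0.164, -0.0113, -0.0006], [0, 0.1, 0], 0],
    [[0.164, -0.0113, -0.0006], [0, 0.1, 0], 0],
    [[0.164, -0.0113, -0.0006], [0, 0.1, 0], 0],
    [[0.164, -0.0113, -0.0006], [0, 0.1, 0], 0],
    [[0.164, -0.0113, -0.0006], [0, 0.1, 0], 0],
  ],
)

```text
clock: 39.97
tool_pos: [0.5679, 0.1944, 0.0084]
orientation: [-96.5, 89.9, -5.4]
force: [-1.4, -3.5, 6.4]
opening: 0.0146
```

Run:
```python
from h import *
st()
go([.5465,-.1150,.20],-178.93,False)
```

```text
t 39.97 grip [0.5679 0.1944 0.0272] psi -178.91 tilt [ 0.002 -0.    -1.   ] F [-1.4 -3.5  6.4] M [-0.89  0.   -0.01] open 0.0146 j [ 38.  26. -23.   0. -40. -37.]
go [-0.1728, 0.027, -0.309] [0.02, -0.01, 0.12] rows 10
```

drive_tool(
  plan=[
    [[-0.03, 0, 0], [0, 0, 0], 0],
    [[-0.07, 0, 0], [0, 0, 0], 0],
    [[-0.11, 0, 0], [0, 0, 0], 0],
    [[-0.15, 0, 0], [0, 0, 0], 0],
    [[-0.173, 0.002, -0.02], [0, 0, 0], 0],
    [[-0.173, 0.006, -0.06], [0, 0, 0], 0],
    [[-0.173, 0.01, -0.1], [0, 0, 0], 0],
    [[-0.173, 0.013, -0.14], [0, 0, 0], 0],
    [[-0.173, 0.016, -0.18], [0, 0, 0], 0],
    [[-0.173, 0.02, -0.22], [0, 0, 0], 0],
    [[-0.173, 0.024, -0.26], [0, 0, 0], 0],
    [[-0.173, 0.027, -0.295], [0, 0, 0], 0],
    [[-0.173, 0.027, -0.309], [0, 0, 0], 0],
    [[-0.173, 0.027, -0.309], [0, 0, 0], 0],
    [[-0.173, 0.027, -0.309], [0, 0, 0], 0],
    [[-0.173, 0.027, -0.309], [0, 0, 0], 0],
    [[-0.173, 0.027, -0.309], [0, 0, 0], 0],
  ],
)

```text
clock: 41.38
tool_pos: [0.5466, -0.1141, 0.1814]
orientation: [-91.5, 89.9, -0.3]
force: [-0.0, 0.2, -0.0]
opening: 0.0149
```

Run:
```python
from h import *
st()
p,R,o=pose();g=p-R.as_matrix()[:,0]*GO
for dz in (-.022,.022): print("flange edge px",proj("wrist",np.array([g[0],g[1]+dz,g[2]-.0222])))
look("w14",(160,60,360,300))
go([.5465,-.1150,.0892],-178.93,False)
```

```text
t 41.38 grip [ 0.5465 -0.1141  0.2002] psi -178.85 tilt [ 0.002 -0.    -1.   ] F [-0.   0.2 -0. ] M [ 0.12 -0.1  -0.05] open 0.0149 j [  8.  12. -18.   0. -60.  -7.]
flange edge px [np.float64(260.59275621280483), np.float64(202.45263779065561)]
flange edge px [np.float64(259.04673228572716), np.float64(268.4965551501728)]
go [0.111, 0.0004, -0.001] [0.1, -0.01, 0.12] rows 4
```

View pics/w14v.png

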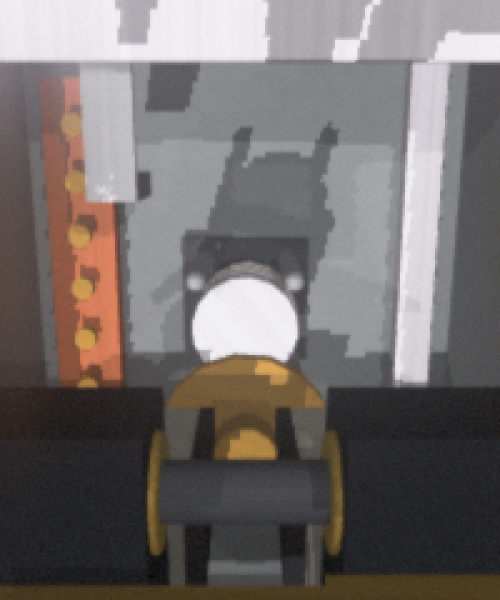

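drive_tool(
  plan=[
    [[0.04, 0, -0.0009], [0, 0, 0.1], 0],
    [[0.07, 0, -0.0009], [0, 0, 0.1], 0],
    [[0.088, 0, -0.0009], [0, 0, 0.1], 0],
    [[0.092, 0, -0.0009], [0, 0, 0.1], 0],
    [[0.092, 0, -0.0009], [0, 0, 0.1], 0],
    [[0.096, 0, -0.0009], [0, 0, 0.1], 0],
    [[0.1, 0, -0.0009], [0, 0, 0.1], 0],
    [[0.104, 0, -0.0009], [0, 0, 0.1], 0],
    [[0.107, 0, -0.0009], [0, 0, 0.1], 0],
    [[0.11, 0, -0.0009], [0, 0, 0.1], 0],
    [[0.1115, 0, -0.0009], [0, 0, 0.1], 0],
    [[0.1118, 0, -0.0009], [0, 0, 0.1], 0],
    [[0.1118, 0, -0.0009], [0, 0, 0.1], 0],
  ],
)

```text
clock: 42.52
tool_pos: [0.5471, -0.115, 0.0704]
orientation: [-107.3, 89.9, -16.2]
force: [-2.7, 0.5, 6.2]
opening: 0.0143
```

Run:
```python
from h import *
st()
```

```text
t 42.52 grip [ 0.547  -0.115   0.0892] psi -178.81 tilt [ 0.001 -0.    -1.   ] F [-2.7  0.5  6.2] M [ 0.43  0.82 -0.01] open 0.0143 j [  8.  18. -25.   0. -46.  -7.]
```

drive_tool(
  plan=[
    [[0, 0, 0], [0, 0, 0], 0.1],
    [[0, 0, 0], [0, 0, 0], 0.2],
    [[0, 0, 0], [0, 0, 0], 0.35],
    [[0, 0, 0], [0, 0, 0], 0.35],
    [[0, 0, 0], [0, 0, 0], 0.35],
    [[-0.02, 0, 0], [0, 0, 0], 0.35],
    [[-0.05, 0, 0], [0, 0, 0], 0.35],
    [[-0.09, 0, 0], [0, 0, 0], 0.6],
    [[-0.12, 0, 0], [0, 0, 0], 0.6],
    [[-0.12, 0, 0], [0, 0, 0], 0.6],
    [[-0.12, 0, 0], [0, 0, 0], 0.6],
  ],
)

```text
clock: 43.43
tool_pos: [0.5481, -0.1149, 0.1926]
orientation: [-88.5, 89.7, 2.6]
force: [-0.2, -0.6, -1.1]
opening: 0.0502
```

Run:
```python
from h import *
st()
look("w15",(190,120,330,225),dict(cap_mid=.070,lock_mouth=.094,key_bow=.117))
go([.5513,-.3005,.22],91.07-360,False)
```

```text
t 43.43 grip [ 0.548  -0.1149  0.2114] psi -178.81 tilt [ 0.005  0.    -1.   ] F [-0.2 -0.6 -1.1] M [ 0.08  0.05 -0.04] open 0.0502 j [  8.  11. -17.   0. -62.  -7.]
cap_mid [(0.97, [253.9, 192.6], [0.5539, -0.1127])]
lock_mouth []
key_bow []
go [-0.012, -0.0014, -0.1856] [90.1, -0.08, -0.05] rows 14
```

View pics/w15v.png

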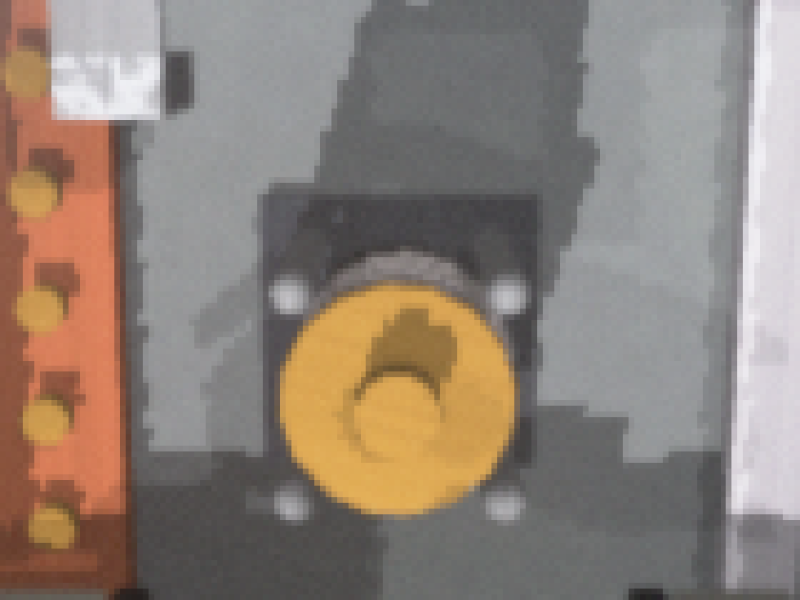

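drive_tool(
  plan=[
    [[-0.012, -0.0014, -0.04], [7, 0, 0], 0.6],
    [[-0.012, -0.0014, -0.08], [14, 0, 0], 0.6],
    [[-0.012, -0.0014, -0.12], [21, 0, 0], 0.6],
    [[-0.012, -0.0014, -0.16], [28, 0, 0], 0.6],
    [[-0.012, -0.0014, -0.1856], [90.1, 0, 0], 0.6],
    [[-0.012, -0.0014, -0.1856], [90.1, 0, 0], 0.6],
    [[-0.012, -0.0014, -0.1856], [90.1, 0, 0], 0.6],
    [[-0.012, -0.0014, -0.1856], [90.1, 0, 0], 0.6],
    [[-0.012, -0.0014, -0.1856], [90.1, 0, 0], 0.6],
    [[-0.012, -0.0014, -0.1856], [90.1, 0, 0], 0.6],
    [[-0.012, -0.0014, -0.1856], [90.1, 0, 0], 0.6],
    [[-0.012, -0.0014, -0.1856], [90.1, 0, 0], 0.6],
    [[-0.012, -0.0014, -0.1856], [90.1, 0, 0], 0.6],
    [[-0.012, -0.0014, -0.1856], [90.1, 0, 0], 0.6],
    [[-0.012, -0.0014, -0.1856], [90.1, 0, 0], 0.6],
    [[-0.012, -0.0014, -0.1856], [90.1, 0, 0], 0.6],
  ],
)

```text
clock: 44.97
tool_pos: [0.5511, -0.3005, 0.2004]
orientation: [-179.4, 89.8, -178.2]
force: [0.1, -0.1, 0.9]
opening: 0.053
```

Run:
```python
from h import *
st()
look("w16",None,dict(cover_grip=.109))
go([.5513,-.3005,.1148],91.07,True)
```

```text
t 44.97 grip [ 0.5512 -0.3005  0.2192] psi 91.25 tilt [-0.003 -0.    -1.   ] F [ 0.1 -0.1  0.9] M [ 0.07 -0.2   0.06] open 0.053 j [-11.  17.  -8.   0. -65. -78.]
cover_grip [(0.95, [259.7, 193.0], [0.5472, -0.2992])]
go [0.1048, 0.0, 0.0002] [0.12, -0.12, 0.01] rows 4
```

drive_tool(
  plan=[
    [[0.04, 0, 0], [0.1, -0.1, 0], 0.6],
    [[0.08, 0, 0], [0.1, -0.1, 0], 0.6],
    [[0.104, 0, 0], [0.1, -0.1, 0], 0.6],
    [[0.104, 0, 0], [0.1, -0.1, 0], 0.6],
    [[0.104, 0, 0], [0.1, -0.1, 0], 0],
    [[0.104, 0, 0], [0.1, -0.1, 0], 0],
    [[0.104, 0, 0], [0.1, -0.1, 0], 0],
    [[0.104, 0, 0], [0.1, -0.1, 0], 0],
    [[0.104, 0, 0], [0.1, -0.1, 0], 0],
    [[0.104, 0, 0], [0.1, -0.1, 0], 0],
    [[0.104, 0.006, 0], [0.1, -0.1, 0], 0],
    [[0.104, 0.018, 0], [0.1, -0.1, 0], 0],
    [[0.104, 0.034, 0], [0.1, -0.1, 0], 0],
    [[0.104, 0.05, 0], [0.1, -0.1, 0], 0],
    [[0.104, 0.06, 0], [0.1, -0.1, 0], 0],
    [[0.104, 0.06, 0], [0.1, -0.1, 0], 0],
  ],
)

```text
clock: 46.4
tool_pos: [0.55, -0.2383, 0.097]
orientation: [58.9, 90.0, 60.0]
force: [-0.5, 2.1, 0.9]
opening: 0.0119
```

Run:
```python
from h import *
st();go([.5477,-.0925,.115],91.07,True)
```

```text
t 46.4 grip [ 0.55   -0.2383  0.1158] psi 91.17 tilt [ 0.  0. -1.] F [-0.5  2.1  0.9] M [ 0.75 -0.44 -0.06] open 0.0119 j [ -5.  20. -19.  -0. -51. -84.]
go [0.0009, 0.1458, 0.0007] [0.1, 0.02, -0.03] rows 5
```

drive_tool(
  plan=[
    [[0, 0.012, 0], [0, 0, 0], 0],
    [[0, 0.03, 0], [0, 0, 0], 0],
    [[0, 0.05, 0], [0, 0, 0], 0],
    [[0, 0.07, 0], [0, 0, 0], 0],
    [[0, 0.09, 0], [0, 0, 0], 0],
    [[0, 0.108, 0], [0, 0, 0], 0],
    [[0, 0.122, 0], [0, 0, 0], 0],
    [[0, 0.131, 0], [0, 0, 0], 0],
    [[0, 0.138, 0], [0, 0, 0], 0],
    [[0, 0.142, 0], [0, 0, 0], 0],
    [[0, 0.145, 0], [0, 0, 0], 0],
    [[0, 0.1465, 0], [0, 0, 0], 0],
    [[0, 0.1465, 0], [0, 0, 0], 0],
    [[0, 0.1465, 0], [0, 0, 0], 0],
  ],
)

```text
clock: 47.57
tool_pos: [0.5472, -0.0951, 0.097]
orientation: [-93.4, 89.8, -92.3]
force: [7.2, -19.7, -7.8]
opening: 0.0115
```

Run:
```python
from h import *
st()
```

```text
t 47.57 grip [ 0.5472 -0.0951  0.1158] psi 91.14 tilt [-0.    -0.003 -1.   ] F [  7.2 -19.7  -7.8] M [-6.83 -2.61 -0.01] open 0.0115 j [ 10.  16. -24.   0. -49. -99.]
```

drive_tool(
  plan=[
    [[0, 0, 0], [0, 0, 0], 0],
    [[0, 0, 0], [0, 0, 0], 0.3],
    [[0, 0, 0], [0, 0, 0], 0.5],
    [[0, 0, 0], [0, 0, 0], 0.5],
    [[0, 0, 0], [0, 0, 0], 0.5],
    [[-0.04, 0, 0], [0, 0, 0], 0.5],
    [[-0.08, 0, 0], [0, 0, 0], 0.45],
    [[-0.1, 0, 0], [0, 0, 0], 0.45],
    [[-0.1, 0.04, -0.002], [3, 0, 0], 0.45],
    [[-0.1, 0.08, -0.004], [4, 0, 0], 0.45],
    [[-0.1, 0.1158, -0.0065], [4, 0, 0], 0.45],
    [[-0.1, 0.1158, -0.0065], [4, 0, 0], 0.45],
    [[-0.1, 0.1158, -0.0065], [4, 0, 0], 0.45],
    [[-0.1, 0.1158, -0.0065], [4, 0, 0], 0.45],
  ],
)

```text
clock: 48.73
tool_pos: [0.5382, 0.0212, 0.1967]
orientation: [-91.4, 89.8, -94.2]
force: [0.7, 0.4, -0.1]
opening: 0.0391
```

Run:
```python
from h import *
st()
p,R,o=pose();g=p-R.as_matrix()[:,0]*GO
im,c=look("w17",None,dict(key_bow=.117,cover_grip=.109),dict(key_bow=.134))
print("expect px key centre",proj("wrist",np.array([.5441,.0207,.117])))
go([.5428,.0207,.1196],87,True)
```

```text
t 48.73 grip [0.5382 0.0213 0.2155] psi 87.23 tilt [-0.    -0.003 -1.   ] F [ 0.7  0.4 -0.1] M [ 0.01 -0.15 -0.02] open 0.0391 j [  23.    9.  -19.    0.  -62. -116.]
key_bow [(0.66, [259.6, 206.5], [0.544, 0.022])]
cover_grip [(0.63, [131.8, 208.2], [0.5424, -0.0956])]
cut key_bow 0.94 409 ctr [0.5421 0.0207] size [0.0091 0.0348] ang 84.1
expect px key centre [np.float64(259.63905592579744), np.float64(206.49233131756728)]
go [0.0957, 0.0013, 0.0044] [0.07, -0.01, 0.19] rows 4
```

drive_tool(
  plan=[
    [[0.03, 0.0002, 0.0044], [2.5, 0, 0.2], 0.45],
    [[0.06, 0.0002, 0.0044], [2.5, 0, 0.2], 0.45],
    [[0.085, 0.0002, 0.0044], [2.5, 0, 0.2], 0.45],
    [[0.0955, 0.0002, 0.0044], [2.5, 0, 0.2], 0.45],
    [[0.0955, 0.0002, 0.0044], [2.5, 0, 0.2], 0.45],
    [[0.0955, 0.0002, 0.0044], [2.5, 0, 0.2], 0],
    [[0.0955, 0.0002, 0.0044], [2.5, 0, 0.2], 0],
    [[0.0955, 0.0002, 0.0044], [2.5, 0, 0.2], 0],
    [[0.0955, 0.0002, 0.0044], [2.5, 0, 0.2], 0],
    [[0.0955, 0.0002, 0.0044], [2.5, 0, 0.2], 0],
    [[0.0955, 0.0002, 0.0044], [2.5, 0, 0.2], 0],
    [[0.0955, 0.0002, 0.0044], [2.5, 0, 0.2], 0],
    [[0.0955, 0.0002, 0.0044], [2.5, 0, 0.2], 0],
  ],
)

```text
clock: 50.02
tool_pos: [0.5433, 0.0203, 0.1019]
orientation: [40.2, 89.9, 34.8]
force: [-1.5, 4.2, 6.4]
opening: 0.0096
```

Run:
```python
from h import *
st()
```

```text
t 50.02 grip [0.5433 0.0203 0.1207] psi 84.59 tilt [ 0.002  0.001 -1.   ] F [-1.5  4.2  6.4] M [1.85 0.52 0.02] open 0.0096 j [  23.   15.  -25.   -0.  -50. -118.]
```

drive_tool(
  plan=[
    [[0, -0.0001, 0], [-6.5, 0, 0], 0],
    [[0, -0.0002, 0], [-13, 0, 0], 0],
    [[0, -0.0003, 0.0001], [-19.5, 0, 0], 0],
    [[0, -0.0004, 0.0001], [-26, 0, 0], 0],
    [[0, -0.0005, 0.0002], [-32.5, 0, 0], 0],
    [[0, -0.0006, 0.0002], [-39, 0, 0], 0],
    [[0, -0.0007, 0.0003], [-45.5, 0, 0], 0],
    [[0, -0.0008, 0.0004], [-52, 0, 0], 0],
    [[0, -0.0009, 0.0005], [-58.5, 0, 0], 0],
    [[0, -0.0009, 0.0006], [-65, 0, 0], 0],
    [[0, -0.0009, 0.0007], [-71.5, 0, 0], 0],
    [[0, -0.001, 0.0008], [-78, 0, 0], 0],
    [[0, -0.001, 0.0009], [-84.5, 0, 0], 0],
    [[0, -0.001, 0.001], [-91, 0, 0], 0],
    [[0, -0.001, 0.0011], [-97, 0, 0], 0],
    [[0, -0.001, 0.0012], [-101, 0, 0], 0],
    [[0, -0.001, 0.0012], [-101, 0, 0], 0],
    [[0, -0.001, 0.0012], [-101, 0, 0], 0],
  ],
)

```text
clock: 51.52
tool_pos: [0.5445, 0.0193, 0.1019]
orientation: [-61.8, 89.9, 33.7]
force: [-0.0, 1.5, 0.4]
opening: 0.0098
```

Run:
```python
from h import *
st()
```

```text
t 51.52 grip [0.5445 0.0193 0.1207] psi -174.53 tilt [ 0.002  0.001 -1.   ] F [-0.   1.5  0.4] M [ 0.98  0.21 -0.03] open 0.0098 j [ 23.  15. -25.  -0. -50. -17.]
```

drive_tool(
  plan=[
    [[0, 0, 0], [-4, 0, 0], 0],
    [[0, 0, 0], [-6, 0, 0], 0],
    [[0, 0, 0], [-6, 0, 0], 0],
    [[0, 0, 0], [-6, 0, 0], 0],
  ],
)

```text
clock: 51.85
tool_pos: [0.5446, 0.0194, 0.1019]
orientation: [-67.9, 89.9, 33.4]
force: [0.3, 2.5, 0.1]
opening: 0.0101
```

Run:
```python
from h import *
st()
```

```text
t 51.85 grip [0.5446 0.0193 0.1207] psi -168.71 tilt [ 0.002  0.001 -1.   ] F [0.3 2.5 0.1] M [ 0.9  -0.1  -0.21] open 0.0101 j [ 23.  15. -25.  -0. -50. -11.]
```

drive_tool(
  plan=[
    [[0, 0, 0], [5, 0, 0], 0],
    [[0, 0, 0], [10, 0, 0], 0],
    [[-0.005, 0, 0], [10, 0, 0], 0],
    [[-0.01, 0, 0], [10, 0, 0], 0],
    [[-0.015, 0, 0], [10, 0, 0], 0],
    [[-0.02, 0, 0], [10, 0, 0], 0],
    [[-0.03, 0, 0], [10, 0, 0], 0],
    [[-0.05, 0, 0], [10, 0, 0], 0],
    [[-0.08, 0, 0], [10, 0, 0], 0],
    [[-0.08, 0, 0], [10, 0, 0], 0],
  ],
)

```text
clock: 52.68
tool_pos: [0.5475, 0.0196, 0.1883]
orientation: [-78.3, 89.4, 13.1]
force: [0.6, -0.4, 0.7]
opening: 0.0099
```

Run:
```python
from h import *
st()
go([.4264-.026,.1492+.043,.18],-148.48,False)
```

```text
t 52.68 grip [0.5473 0.0196 0.207 ] psi -178.61 tilt [ 0.01   0.002 -1.   ] F [ 0.6 -0.4  0.7] M [ 0.15 -0.32 -0.01] open 0.0099 j [ 23.  10. -19.   0. -60. -21.]
go [0.026, 0.1431, 0.176] [-30.13, -0.04, 0.61] rows 7
```

drive_tool(
  plan=[
    [[0.005, 0.024, 0.03], [-5, 0, 0.6], 0],
    [[0.01, 0.048, 0.06], [-10, 0, 0.6], 0],
    [[0.015, 0.072, 0.09], [-15, 0, 0.6], 0],
    [[0.02, 0.096, 0.12], [-20, 0, 0.6], 0],
    [[0.026, 0.12, 0.15], [-25, 0, 0.6], 0],
    [[0.026, 0.1431, 0.176], [-30.1, 0, 0.6], 0],
    [[0.026, 0.1431, 0.176], [-30.1, 0, 0.6], 0],
    [[0.026, 0.1431, 0.176], [-30.1, 0, 0.6], 0],
    [[0.026, 0.1431, 0.176], [-30.1, 0, 0.6], 0],
    [[0.026, 0.1431, 0.176], [-30.1, 0, 0.6], 0],
    [[0.026, 0.1431, 0.176], [-30.1, 0, 0.6], 0],
  ],
)

```text
clock: 53.6
tool_pos: [0.4011, 0.1914, 0.1613]
orientation: [-173.2, 90.0, -51.9]
force: [0.7, -0.2, -1.4]
opening: 0.0103
```

Run:
```python
from h import *
st()
p,R,o=pose();g=p-R.as_matrix()[:,0]*GO;T=R.as_matrix()
tz=g[2]-.0037-.045
im,c=look("w18",(180,80,340,250),dict(stand_mouth=.026,key_tip=tz),dict(stand_mouth=.026))
print("grip axis px at tip",proj("wrist",np.array([g[0],g[1],tz])),"near edge",proj("wrist",np.append(g[:2]-T[:2,2]*.008,tz)))
```

```text
t 53.6 grip [0.4011 0.1914 0.1801] psi -148.63 tilt [ 0.    -0.001 -1.   ] F [ 0.7 -0.2 -1.4] M [ 0.05 -0.08  0.01] open 0.0103 j [ 51.   2. -33.   0. -56. -20.]
stand_mouth [(0.55, [257.5, 141.8], [0.4276, 0.1497])]
key_tip [(0.84, [256.8, 221.1], [0.4028, 0.1912])]
cut stand_mouth 0.96 2809 ctr [0.427  0.1498] size [0.0502 0.0601] ang 31.5
grip axis px at tip [np.float64(258.5267462680564), np.float64(222.37060661958603)] near edge [np.float64(258.5372213611977), np.float64(211.6578962149499)]
```

View pics/w18v.png

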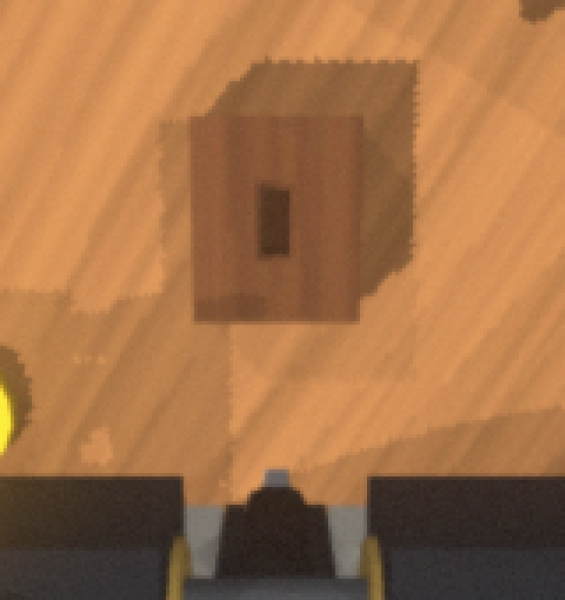

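Run:
```python
from h import *
st()
T=pose()[1].as_matrix();q=ray("wrist",[258.6,142.7],.026);print(q, q-T[:,2]*.0008)
t=q-T[:,2]*.0008
go([t[0],t[1],.085],-148.5,False)
```

```text
t 53.8 grip [0.4008 0.1915 0.1799] psi -148.61 tilt [ 0.    -0.001 -1.   ] F [ 0.4 -0.2 -1.2] M [ 0.06 -0.01 -0.01] open 0.0101 j [ 51.   2. -33.   0. -56. -20.]
[0.42593858 0.14990139 0.026     ] [0.42635527 0.14921848 0.0260006 ]
go [0.0949, 0.0002, -0.0493] [-0.11, -0.04, -0.02] rows 4
```

drive_tool(
  plan=[
    [[0.03, 0.0002, -0.03], [0, 0, 0], 0],
    [[0.06, 0.0002, -0.0493], [0, 0, 0], 0],
    [[0.09, 0.0002, -0.0493], [0, 0, 0], 0],
    [[0.095, 0.0002, -0.0493], [0, 0, 0], 0],
    [[0.095, 0.0002, -0.0493], [0, 0, 0], 0],
    [[0.095, 0.0002, -0.0493], [0, 0, 0], 0],
    [[0.099, 0.0002, -0.0493], [0, 0, 0], 0],
    [[0.103, 0.0002, -0.0493], [0, 0, 0], 0],
    [[0.106, 0.0002, -0.0493], [0, 0, 0], 0],
    [[0.109, 0.0002, -0.0493], [0, 0, 0], 0],
    [[0.112, 0.0002, -0.0493], [0, 0, 0], 0],
    [[0.112, 0.0002, -0.0493], [0, 0, 0], 0],
  ],
)

```text
clock: 54.8
tool_pos: [0.4261, 0.1492, 0.0487]
orientation: [132.9, 89.9, -105.7]
force: [-0.2, -0.6, -0.8]
opening: 0.01
```

Run:
```python
from h import *
st()
```

```text
t 54.8 grip [0.4261 0.1492 0.0675] psi -148.6 tilt [-0.    -0.001 -1.   ] F [-0.2 -0.6 -0.8] M [-0.01  0.03 -0.01] open 0.01 j [ 44.  11. -40.   0. -39. -13.]
```

Inside the slot with no force. I press down to the collar (expected at grip z = 0.0527), then release.

drive_tool(
  plan=[
    [[0.004, 0, 0], [0, 0, 0], 0],
    [[0.008, 0, 0], [0, 0, 0], 0],
    [[0.011, 0, 0], [0, 0, 0], 0],
    [[0.0135, 0, 0], [0, 0, 0], 0],
    [[0.015, 0, 0], [0, 0, 0], 0],
    [[0.0157, 0, 0], [0, 0, 0], 0],
    [[0.0157, 0, 0], [0, 0, 0], 0],
    [[0.0157, 0, 0], [0, 0, 0], 0],
  ],
)

```text
clock: 55.47
tool_pos: [0.4259, 0.1489, 0.0337]
orientation: [132.2, 89.9, -106.3]
force: [-5.2, -0.8, 13.7]
opening: 0.01
```

Run:
```python
from h import *
st()
```

```text
t 55.47 grip [0.4259 0.149  0.0525] psi -148.58 tilt [-0.    -0.002 -1.   ] F [-5.2 -0.8 13.7] M [-0.34  2.   -0.05] open 0.01 j [ 44.  13. -41.   0. -36. -13.]
```

drive_tool(
  plan=[
    [[0, 0, 0], [0, 0, 0], 0.15],
    [[0, 0, 0], [0, 0, 0], 0.3],
    [[0, 0, 0], [0, 0, 0], 0.4],
    [[0, 0, 0], [0, 0, 0], 0.4],
    [[0, 0, 0], [0, 0, 0], 0.4],
    [[-0.03, 0, 0], [0, 0, 0], 0.4],
    [[-0.07, 0, 0], [0, 0, 0], 0.4],
    [[-0.11, 0, 0], [0, 0, 0], 0.4],
    [[-0.15, 0, 0], [0, 0, 0], 0.4],
    [[-0.2, -0.04, -0.08], [0, 0, 0], 0.4],
    [[-0.21, -0.057, -0.127], [31, 0, 0], 0.4],
    [[-0.21, -0.057, -0.127], [31, 0, 0], 0.4],
    [[-0.21, -0.057, -0.127], [31, 0, 0], 0.4],
    [[-0.21, -0.057, -0.127], [31, 0, 0], 0.4],
    [[-0.21, -0.057, -0.127], [31, 0, 0], 0.4],
    [[-0.21, -0.057, -0.127], [31, 0, 0], 0.4],
    [[-0.21, -0.057, -0.127], [31, 0, 0], 0.4],
  ],
)

```text
clock: 56.88
tool_pos: [0.5407, 0.0705, 0.2434]
orientation: [147.8, 89.9, -121.7]
force: [-0.2, -0.1, -0.3]
opening: 0.035
```

Run:
```python
from h import *
st()
im,c=look("w19",None,dict(lock_mouth=.094,cover_grip=.109,key_bow=.049,stand_mouth=.026),dict(key_bow=.066))
# slot orientation: dark pixels inside the plug
px=ctrl.landmark_of("wrist","lock_mouth")[0]["pixel"];x,y=int(px[0]),int(px[1]);g=cv2.cvtColor(im,cv2.COLOR_BGR2GRAY)[y-13:y+14,x-13:x+14]
q=np.argwhere(g<75)[:,::-1].astype(np.float32);print("slot px",len(q),cv2.minAreaRect(q) if len(q)>4 else None)
t=ctrl.snapshot("top");s=ctrl.snapshot("scene")
for cam,z in (("top",.049),("scene",.049)):
    print(cam,[(round(d["confidence"],2),np.round(d["pixel"]).tolist(),np.round(ray(cam,d["pixel"],z)[:2],3).tolist()) for d in ctrl.landmark_of(cam,"key_bow")[:2]],[np.round(ray(cam,d["pixel"],.109)[:2],3).tolist() for d in ctrl.landmark_of(cam,"cover_grip")[:1]])
a=cv2.resize(s[110:330,120:440],(400,275));b=cv2.resize(t[110:310,80:440],(400,222));w=cv2.resize(im[0:260,60:460],(400,260))
cv2.imwrite("pics/fin.png",np.vstack([np.hstack([np.pad(b,((0,53),(0,0),(0,0))),a]),np.hstack([w,np.pad(cv2.resize(im[y-40:y+40,x-60:x+60],(390,260),interpolation=3),((0,0),(0,10),(0,0)))])]))
```

```text
t 56.88 grip [0.5407 0.0705 0.2622] psi -179.49 tilt [-0.001 -0.002 -1.   ] F [-0.2 -0.1 -0.3] M [ 0.11 -0.02  0.02] open 0.035 j [ 28.   8. -14.   0. -68. -28.]
lock_mouth [(0.79, [252.6, 140.9], [0.5477, 0.0214])]
cover_grip [(0.86, [252.1, 10.3], [0.5484, -0.0979])]
key_bow []
stand_mouth []
slot px 69 ((16.0, 12.5), (13.0, 4.0), 90.0)
top [(0.59, [239.0, 260.0], [0.415, 0.153]), (0.19, [239.0, 142.0], [0.742, 0.16])] [[0.545, -0.1]]
scene [(0.67, [312.0, 186.0], [0.431, 0.155])] [[0.541, -0.088]]
```

Run:
```python
from h import *
print(proj("top",np.array([.4262,.1495,.049])),proj("scene",np.array([.4262,.1495,.049])))
new={}
for cam,f,(x,y) in (("top","pics/top0.png",(242,257)),("scene","pics/scene0.png",(311,187))):
    a=cv2.imread(f);b=ctrl.snapshot(cam)
    for n,i in (("old",a),("new",b)):
        g=cv2.cvtColor(i,cv2.COLOR_BGR2GRAY)[y-15:y+16,x-15:x+16];q=np.argwhere(g<45)[:,::-1].astype(np.float32)
        print(cam,n,len(q),(q.mean(0)+[x-15,y-15]).round(1),np.round(q.std(0),1))
    g=ctrl.cut_out(cam,"key_bow")[:1];print([(round(d["confidence"],2),d["pixel"],int(d["pixels"].sum())) for d in g])
```

```text
[np.float64(240.47205773918026), np.float64(255.21997183329432)] [np.float64(311.2261730137877), np.float64(184.81520377801317)]
top old 23 [241.2 256.2] [2.5 1.9]
top new 0 [nan nan] [nan nan]
[(0.38, [239.9, 256.6], 43)]
scene old 0 [nan nan] [nan nan]
scene new 0 [nan nan] [nan nan]
[(0.68, [310.2, 185.7], 96)]<stdin>:8: RuntimeWarning: Mean of empty slice.
  ret = um.true_divide(
  ret = _var(a, axis=axis, dtype=dtype, out=out, ddof=ddof,
  arrmean = um.true_divide(arrmean, div, out=arrmean,
  ret = um.true_divide(
```

```bash
python3 -c "
from plant import ctrl
ctrl.close_job()"
```

```text
the job is handed in; nothing more can be done
```

The whole job was carried out in about 57 s of robot time and handed in; no verdict came back.

**What I did:**
- Took the key from its stand, pushed it home in the lock and turned it clockwise to the stop. The first try at the lock touched the keyway's edge (32 N on the tool), so I backed off, shifted 1.5 mm and it went in freely.
- Slid the cover to its open stop and stacked the insulator, the two plain silver discs and the cap, knob up. The yellow and purple look-alikes stayed where they were.
- Slid the cover to its shut stop, turned the key back to the locked stop and returned the key to its stand.

**Last checks:**
- **Stack:** each part came to rest within 0.3 mm of its expected height. In the picture the cap was centred between the four posts.
- **Cover:** it met its stop with about 20 N, within 0.5 mm of where it started.
- **Lock:** the key met the stop at 0.2 N m, and the keyway lies along the box's y again.
- **Key:** it stopped at the expected collar height with 14 N. Both fixed cameras show it within about 1.5 pixels of where it should be.

**Failed or disagreed:**
- The point network put the key about 5 pixels off in the top view, while the outline network agreed with the expected place.
- A simple dark-pixel check of the key found nothing to compare in three of its four images.
- I could not view the last combined picture because the 16-picture limit was reached, so the final checks rest on numbers.
- I did not re-measure the tape, tools and radio at the end.

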